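Set up a column of cartons for side marking at the laser station

ROBOT

A 6-joint arm with a two-finger parallel gripper is mounted at the origin on the work surface. World frame = base frame: x ahead of the robot, y to its left, z up, the work surface at z = 0. Lengths are in m, angles in degrees, forces in N, time in s.
With the tool pointing down it reaches from about 0.375 to 0.9 m from the base axis. Payload 3.1 kg.
Tool frame: the origin (TCP) lies midway between the tips of the shut fingers; the grasp point (between the pads) lies bot.hold_point_z behind it (bot.hold_point_z is the distance from the TCP to the grasp point, in m); z points along the fingers, y is the direction in which the jaws open and shut (so a half turn about z gives the same grasp; the last joint's range is limited). The gripper opens to 87 mm and grips with 3 to 60 N. Pads are 19 mm wide; open, the fingers measure 117 mm over their backs; the gripper's body (75 mm by 190 mm) begins 51 mm behind the grasp point.
Start: joints at [56.809, 30.224, 82.088, -0, 67.689, -10.227], TCP at [0.244, 0.575, 0.223] pointing down, gripper open.
Joint ranges: [-176.69, 176.69], [-43.24, 126.21], [12.49, 139.97], [-82, 262], [0, 151.66], [-163.58, 163.58]. Speed limits (degrees/s): [159.86, 159.86, 180, 180, 180, 180].

INTERFACE

Orientations are given as a 3x3 rotation matrix whose columns are the frame's x, y, z axes.
In Python, from rig import bot, vision, order gives the robot as it stands. The module is installed in compiled form; this text tells all that it offers.
- The arm moves only by the tool move_arm, never from a script. Its argument "moves" is a list of rows, each an object of numbers: "hand": the finger opening in mm, from 0 to 87; "x", "y", "z": the shift along the tool's x, y, z in units of 25 mm (1.0 is 25 mm); "wx", "wy", "wz": the turn, a rotation vector about the tool's x, y, z in degrees. In form: [{"hand": .., "x": .., "y": .., "z": .., "wx": .., "wy": .., "wz": ..}, ...]. A call has 1 to 20 rows; each row shifts and turns the commanded pose from where the row before left it, along the tool's axes as they then stand; what a row does not reach is not made up. A row lasts 1/10 s, in which the tool goes at most 50 mm and 8.59 degrees, less where a joint would pass 70% of its speed; a pose out of reach is approached as far as the arm can. A call is refused whole if a number of a shift passes 1 or a number of a turn 8.59, either way. A call with a gripper value outside its range is refused whole. The fingers move at their own pace and stop on an object; the grip force is fixed at half the most. Time passes only in rows, so rows that do not move let the fingers close. It gives the time, the measured TCP pose, the force and the opening at its end, in the units of the state.
- bot.read_state(): the state, without advancing time (a new reading comes with each control period).
- vision.capture(name): name is "scene" or "side" or "wrist"; returns a dict with "image" (400x640x3 uint8, red, green, blue), "z_map" (400x640 float32, m along the optical axis (not along the pixel's ray), 0 where there is no reading), "fx", "fy", "cx", "cy" (pixels), "k1" (the pictures are not rectified: a ray, as slopes to the right and down, at radius r is drawn at 1 + k1 r^2 times it, then the intrinsics apply), "pose" (4x4, takes a point from camera to world coordinates); the wrist camera has in their place "hand_eye" (4x4, takes a point from camera to tool coordinates, whose origin is the TCP and whose axes are the flange's). Camera axes: x right, y down, z forward; pixel columns grow to the right and rows downward; lengths in m; the calibration is good to about 2 mm. A picture is of the moment at which its call begins: read the wrist's pose just before it.
- order.hand_in(): hands the job in, once; it reports no verdict.
The state is a dict: "time_s": time; "joint_positions": joint angles; "qvel": joint speeds; "tau": joint torques, N m; "position": TCP position; "tcp_rot": TCP orientation; "force": force on the tool from outside, world axes, zero at the start; "moment": the same for the moment, N m; "opening": opening from 0.0 (shut) to 1.0 (fully open).
Only numpy, scipy, OpenCV 4.12 (cv2) and the standard library are available. Lean on these libraries where they do the work, as an engineer would, in place of code of your own. Each camera call takes 0.05 s, during which the arm holds its last target.

TASK

The closed cartons waiting on the bench are to be laser-marked on their sides: stack every one of them into a single square column in the middle of the black rubber pad, largest at the bottom and each next smaller one on top, their long sides in line with the pad's long side. Once the column stands, lay the steel guard bar level into both V-blocks beside it, and then start the marker by pressing the panel's three keys fully down and releasing them, one at a time in order, from the end key nearest the pad to the one farthest from it. Leave the tape roll, screwdriver and jar where they are, and leave the column and the bar in place.

Things in the scene. Friction and masses are not known exactly. Their poses are not given: they have to be found in the camera images.
- pad: fixed black rubber stacking pad, 130 x 86 x 6 mm, flat on the bench; origin at the centre of its underside, x along its long side, z up
- pad_top (a point): centre of the pad's top face, 6 mm above the bench; the column stands centred on it
- carton_a: closed, taped cardboard carton 112 mm long, 68 mm wide, 40 mm high, about 232 g, lying flat; origin at the centre of its underside, x along its length, y across its width, z up; may be absent
- carton_b: closed, taped cardboard carton 100 mm long, 62 mm wide, 36 mm high, about 192 g, lying flat; origin at the centre of its underside, x along its length, y across its width, z up; may be absent
- carton_c: closed, taped cardboard carton 88 mm long, 56 mm wide, 34 mm high, about 164 g, lying flat; origin at the centre of its underside, x along its length, y across its width, z up; may be absent
- carton_d: closed, taped cardboard carton 76 mm long, 50 mm wide, 32 mm high, about 141 g, lying flat; origin at the centre of its underside, x along its length, y across its width, z up; may be absent
- carton_e: closed, taped cardboard carton 64 mm long, 44 mm wide, 30 mm high, about 122 g, lying flat; origin at the centre of its underside, x along its length, y across its width, z up; may be absent
- cradle: fixed pair of dark steel V-blocks on an aluminium base 170 x 60 x 6 mm, between pad and robot; origin under the base's centre, x along the bar's line, z up. Blocks 18 mm thick, 54 mm high, centred 65 mm either side of the origin along x (112 mm clear between them); 90 degree notches open upward, 40 mm wide at the top, bottom 34 mm above the bench
- cradle_seat (a point): midway between the two notches, 45 mm above the bench: where the middle of the guard bar's axis lies when it is seated; axes as the cradle's
- bar: loose steel guard bar, a round rod 16 mm in diameter with a 30 x 30 x 14 mm square rubber cap on each end, 200 mm long over all, 172 mm between the caps; about 300 g; origin at its centre on the axis, x along it. On the bench it lies on its caps, axis 15 mm up. Seated, the caps hang outside the V-blocks
- panel: fixed white control panel 90 x 150 mm, 28 mm high, with three identical round white keys in black collars in a row along its y axis, 48 mm apart; key tops 50 mm above the bench when up, collars 44 mm across and 40 mm above the bench; origin at the centre of its underside
- key_1_top (a point): first key: the end key nearest the pad and V-blocks (the +y end of the panel); centre of its pressing face, 28 mm across, which moves down with it
- key_1 (a joint): travel of key_1: 0 up, 0.006 m fully down; a spring returns it, about 5 N holds it fully down
- key_2_top (a point): middle key; centre of its pressing face, 28 mm across, which moves down with it
- key_2 (a joint): travel of key_2: 0 up, 0.006 m fully down; a spring returns it, about 5 N holds it fully down
- key_3_top (a point): last key: the end key farthest from the pad and V-blocks (the -y end of the panel); centre of its pressing face, 28 mm across, which moves down with it
- key_3 (a joint): travel of key_3: 0 up, 0.006 m fully down; a spring returns it, about 5 N holds it fully down
- tape_roll: bystander: roll of clear tape lying flat, 76 mm across, 24 mm high; origin at the centre of its underside
- screwdriver: bystander: screwdriver lying on the bench; x along it
- cleaner: bystander: small jar, 52 mm across, 70 mm high; origin at the centre of its underside
Things that resemble listed ones, but are neither listed nor needed, are in the scene too. What is shaped like the carton_c but green is not meant. Leave any orange look-alike of the carton_a alone.

How it is judged (in metres and radians):
On the way, in this order (a step that is already met when the one before it is completed fails the run):
1. every carton present stands released in the column, larger below smaller (horizontal distance between each of carton_a, carton_b, carton_c, carton_d, carton_e and pad_top below 0.01 m and angle between the x axis of each of carton_a, carton_b, carton_c, carton_d, carton_e and the x axis of pad, either way round below 0.12 rad and angle between each of carton_a, carton_b, carton_c, carton_d, carton_e's own z axis and vertical below 0.06 rad and linear speed of each of carton_a, carton_b, carton_c, carton_d, carton_e below 0.02 m/s and z of each of carton_b, carton_c, carton_d, carton_e in the frame of carton_a above 0.02 m and z of each of carton_c, carton_d, carton_e in the frame of carton_b above 0.02 m and z of each of carton_d, carton_e in the frame of carton_c above 0.02 m and z of carton_e in the frame of carton_d above 0.02 m and contact force between the fingers and carton_a below 0.3 N and contact force between the fingers and carton_b below 0.3 N and contact force between the fingers and carton_c below 0.3 N and contact force between the fingers and carton_d below 0.3 N and contact force between the fingers and carton_e below 0.3 N), for 0.4 s.
2. the guard bar rests level in both V-blocks (x of bar in the frame of cradle_seat between -0.014 and 0.014 m and y of bar in the frame of cradle_seat between -0.004 and 0.004 m and z of bar in the frame of cradle_seat between -0.004 and 0.004 m and angle between the x axis of bar and the x axis of cradle, either way round below 0.06 rad and angle between bar's own x axis and vertical between 1.53 and 1.612 rad and linear speed of bar below 0.02 m/s and contact force between the fingers and bar below 0.3 N), for 0.3 s.
3. the first key is pressed fully down, alone (value of joint key_1 above 0.0045 m and value of joint each of key_2, key_3 below 0.002 m), for 0.1 s.
4. the middle key is pressed fully down, alone (value of joint key_2 above 0.0045 m and value of joint each of key_1, key_3 below 0.002 m), for 0.1 s.
5. the last key is pressed fully down, alone (value of joint key_3 above 0.0045 m and value of joint each of key_1, key_2 below 0.002 m), for 0.1 s.
At the end, for the whole second after the job is handed in: Cartons in one column, larger below smaller, centres within 10 mm of the pad's, long axes within 0.12 rad, tilt under 0.06 rad; bar in both notches within 4 mm across and in height, 14 mm along, 0.06 rad in direction, 0.04 rad level; keys up; all at rest (horizontal distance between each of carton_a, carton_b, carton_c, carton_d, carton_e and pad_top below 0.01 m and angle between the x axis of each of carton_a, carton_b, carton_c, carton_d, carton_e and the x axis of pad, either way round below 0.12 rad and angle between each of carton_a, carton_b, carton_c, carton_d, carton_e's own z axis and vertical below 0.06 rad and linear speed of each of carton_a, carton_b, carton_c, carton_d, carton_e, bar below 0.02 m/s and z of each of carton_b, carton_c, carton_d, carton_e in the frame of carton_a above 0.02 m and z of each of carton_c, carton_d, carton_e in the frame of carton_b above 0.02 m and z of each of carton_d, carton_e in the frame of carton_c above 0.02 m and z of carton_e in the frame of carton_d above 0.02 m and x of bar in the frame of cradle_seat between -0.014 and 0.014 m and y of bar in the frame of cradle_seat between -0.004 and 0.004 m and z of bar in the frame of cradle_seat between -0.004 and 0.004 m and angle between the x axis of bar and the x axis of cradle, either way round below 0.06 rad and angle between bar's own x axis and vertical between 1.53 and 1.612 rad and value of joint each of key_1, key_2, key_3 below 0.002 m); the robot touches nothing.
It fails at once if two keys are down at once (value of joint each of key_1, key_2 above 0.003 m or value of joint each of key_1, key_3 above 0.003 m or value of joint each of key_2, key_3 above 0.003 m).
It fails at once if a bystander is moved by more than 30 mm (distance of any of tape_roll, screwdriver, cleaner from where it was at the start of the episode above 0.03 m).
Of carton_a, carton_b, carton_c, carton_d, carton_e only 3 to 5 are there at a start; the rules pass over those that are not, and their reading is None.
At some moment in a run one of bar may be knocked a few centimetres aside while the robot is not near it.
Once in a run the grip may slacken for a moment while it holds something.
It also fails if it takes over 210 s, if anything falls off the work surface, if the arm or the gripper's body presses on something with over 40 N, if the wrist force passes 120 N, or if a joint passes its speed limit or range.

## Working session

There is one attempt and no reset: what is moved stays moved. The work goes in short steps, Python scripts to look and compute and a tool call to move; the robot and the scene stay as the last step left them, time stands still between calls to the robot, and variables do not carry over. Pictures are saved under pics/ and viewed, and the job is handed in when it is done.

Besides the shell and the picture viewer there is one more tool, called after "Emit:" as name([rows], argument=value, ...), one row to a line, values as JSON. move_arm: Moves the arm, as the interface text tells. Its arguments: {"type":"object","properties":{"moves":{"type":"array"}},"required":["moves"]}

```bash
mkdir -p pics; ls
python3 - <<'E'
from rig import bot, vision, order
import cv2,numpy as np
print(bot.hold_point_z)
s=bot.read_state()
for k,v in s.items(): print(k,np.round(v,4).tolist())
for n in ["scene","side","wrist"]:
    c=vision.capture(n)
    cv2.imwrite(f"pics/{n}0.png",c["image"][:,:,::-1])
    print(n,{k:np.round(v,4).tolist() for k,v in c.items() if k not in("image","z_map")})
E
```

```text
pics
0.0187
time_s 0.0
joint_positions [56.81, 30.2767, 82.1538, 0.0011, 67.6891, -10.228]
qvel [-0.0591, 0.0206, 0.1051, 0.0444, 0.0019, 0.0399]
tau [0.0009, -44.0032, -17.66, 0.0634, 0.058, -0.0002]
position [0.2434, 0.5749, 0.2216]
tcp_rot [[-0.9208, 0.3901, -0.0012], [0.3901, 0.9208, -0.0017], [0.0004, -0.0021, -1.0]]
force [-1.1575, -0.5473, 0.1759]
moment [0.0048, 0.02, -0.0276]
opening 1.0011
scene {'fx': 426.219, 'fy': 426.219, 'cx': 317.1616, 'cy': 205.985, 'k1': -0.0716, 'pose': [[0.5274, 0.6921, -0.4929, 1.1593], [0.8495, -0.4386, 0.2931, -0.3992], [-0.0133, -0.5733, -0.8192, 1.0717], [0.0, 0.0, 0.0, 1.0]]}
side {'fx': 404.502, 'fy': 404.502, 'cx': 321.554, 'cy': 188.7496, 'k1': -0.0987, 'pose': [[0.7962, -0.3071, 0.5213, -0.0986], [-0.6046, -0.4352, 0.6671, -0.8738], [0.022, -0.8463, -0.5322, 0.7249], [0.0, 0.0, 0.0, 1.0]]}
wrist {'fx': 315.665, 'fy': 315.665, 'cx': 319.2249, 'cy': 198.6562, 'k1': -0.0642, 'hand_eye': [[0.0002, -0.9658, -0.2595, 0.0706], [1.0, 0.0001, 0.0002, 0.0014], [-0.0002, -0.2595, 0.9658, -0.163], [0.0, 0.0, 0.0, 1.0]]}
```

View pics/scene0.png

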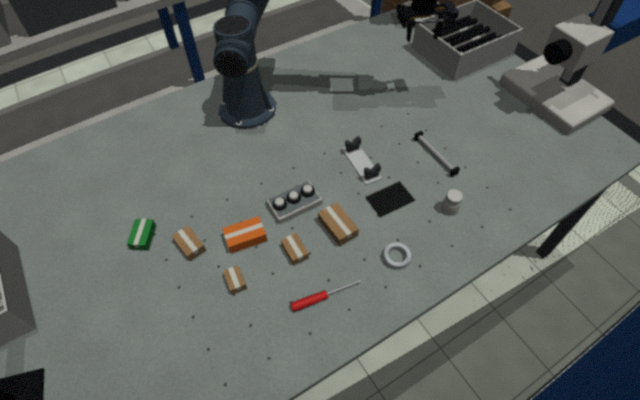

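View pics/side0.png

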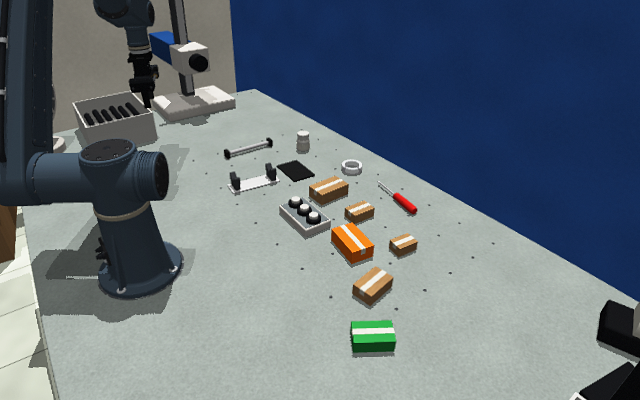

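View pics/wrist0.png

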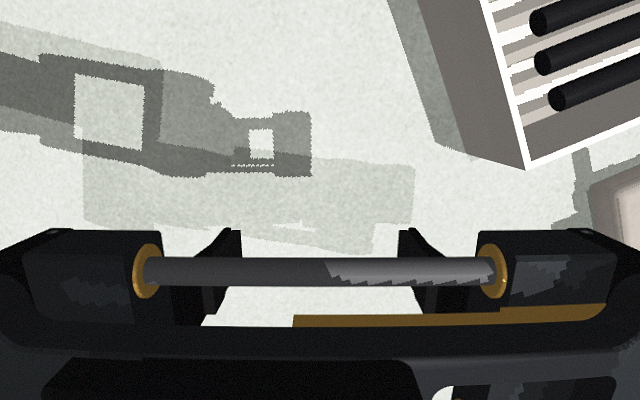

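Scene view: brown cartons at (338,222), (188,241), (295,247), (235,278). The look-alikes are the orange one (244,233) and the green one (141,233). The pad is at (390,198), cradle (362,160), bar (436,153) and panel (294,200). Next I'll measure them using depth.

```bash
cat > h.py <<'E'
from rig import bot, vision, order
import cv2,numpy as np
def K(c): return np.array([[c['fx'],0,c['cx']],[0,c['fy'],c['cy']],[0,0,1.]])
def cap(n):
    s=bot.read_state(); c=vision.capture(n)
    if n=='wrist':
        T=np.eye(4);T[:3,:3]=s['tcp_rot'];T[:3,3]=s['position'];c['pose']=T@np.array(c['hand_eye'])
    c['pose']=np.array(c['pose']);return c
def rays(c,uv):
    uv=np.asarray(uv,float).reshape(-1,1,2)
    n=cv2.undistortPoints(uv,K(c),np.array([c['k1'],0,0,0.])).reshape(-1,2)
    return np.c_[n,np.ones(len(n))]
def toplane(c,uv,z):
    d=rays(c,uv)@c['pose'][:3,:3].T;o=c['pose'][:3,3]
    return o+d*((z-o[2])/d[:,2])[:,None]
def cloud(c):
    H,W=c['z_map'].shape
    v,u=np.mgrid[:H,:W]
    r=rays(c,np.c_[u.ravel(),v.ravel()])
    P=(r*c['z_map'].reshape(-1,1))@c['pose'][:3,:3].T+c['pose'][:3,3]
    P=P.reshape(H,W,3); P[c['z_map']==0]=np.nan
    return P
def rect(xy):
    (cx,cy),(w,h),a=cv2.minAreaRect((xy*1000).astype(np.float32))
    if w<h:w,h,a=h,w,a+90
    return np.array([cx,cy])/1000,w,h,(a+90)%180-90
def proj(c,p):
    R=c['pose'][:3,:3];t=c['pose'][:3,3]
    q=(np.atleast_2d(p)-t)@R
    return cv2.projectPoints(q,np.zeros(3),np.zeros(3),K(c),np.array([c['k1'],0,0,0.]))[0].reshape(-1,2)
E
python3 - <<'E'
from h import *
for n in ["scene","side"]:
    c=cap(n);P=cloud(c);hsv=cv2.cvtColor(c['image'],cv2.COLOR_RGB2HSV)
    print(n)
    m=(P[:,:,2]>.006)&(P[:,:,2]<.12)&(P[:,:,0]>.3)&(P[:,:,0]<1)&(abs(P[:,:,1])<.6)
    k,l,st,ce=cv2.connectedComponentsWithStats(m.astype(np.uint8))
    for i in range(1,k):
        if st[i,4]<40: continue
        q=P[l==i];z=np.percentile(q[:,2],95);t=q[q[:,2]>z-.008]
        C,w,h,a=rect(t[:,:2]);hv=np.median(hsv[l==i],0)
        print(np.round(ce[i]).astype(int),st[i,4],'z%.1f'%(z*1e3),np.round(C,4),'%.1f x %.1f a%.1f'%(w,h,a),hv)
E
```

```text
scene
[436 153] 348 z29.2 [0.5505 0.423 ] 201.8 x 33.3 a-1.3 [60.  5. 84.]
[353 147] 226 z50.5 [0.3849 0.2057] 54.4 x 23.5 a81.5 [83. 11. 50.]
[372 172] 204 z51.5 [0.5124 0.1902] 56.3 x 19.4 a84.0 [87. 14. 43.]
[294 200] 1367 z49.9 [ 0.4711 -0.0689] 131.1 x 39.0 a86.2 [ 60.  13. 100.]
[452 202] 369 z70.4 [0.738  0.3192] 46.3 x 41.2 a-42.3 [30. 11. 93.]
[378 203] 99 z9.7 [0.614  0.1401] 70.8 x 55.8 a-26.3 [60. 28. 25.]
[394 204] 87 z9.4 [0.6332 0.1862] 76.7 x 40.1 a87.6 [72. 28. 26.]
[338 223] 998 z42.9 [ 0.6114 -0.0043] 114.7 x 70.1 a1.6 [ 17. 110. 135.]
[244 233] 1035 z42.7 [ 0.4981 -0.2522] 113.1 x 70.2 a79.7 [ 12. 192. 177.]
[141 234] 645 z36.6 [ 0.3343 -0.5116] 91.8 x 59.8 a-35.2 [ 65. 147. 116.]
[188 242] 621 z36.8 [ 0.4364 -0.4022] 91.4 x 56.6 a9.2 [ 17. 104. 134.]
[295 248] 535 z35.3 [ 0.6146 -0.1522] 77.1 x 50.9 a-2.3 [ 17.  96. 134.]
[396 255] 402 z26.4 [0.7854 0.0783] 74.5 x 74.2 a82.4 [ 90.   9. 146.]
[234 279] 425 z32.6 [ 0.61   -0.3394] 68.3 x 44.2 a-7.0 [ 17.  90. 135.]
[315 298] 453 z26.8 [ 0.7749 -0.1687] 159.8 x 23.3 a80.5 [  1. 189. 141.]
side
[303 140] 237 z71.0 [0
[... 230 characters left out ...]
x 19.2 a80.4 [105.  19.  38.]
[235 181] 140 z51.4 [0.377  0.2054] 55.1 x 19.2 a83.3 [108.   20.   38.5]
[328 189] 700 z40.6 [ 0.6085 -0.0051] 115.9 x 73.3 a1.3 [ 16.  133.  190.5]
[402 200] 241 z24.3 [ 0.7674 -0.1808] 142.4 x 22.9 a80.3 [  1. 225. 188.]
[304 215] 1168 z48.7 [ 0.4626 -0.073 ] 124.9 x 33.0 a-88.8 [ 53.5  17.  131. ]
[359 211] 427 z32.5 [ 0.6112 -0.1537] 79.4 x 54.5 a-5.4 [ 16. 132. 193.]
[352 241] 1057 z40.5 [ 0.4951 -0.2524] 117.3 x 70.5 a80.4 [ 15. 224. 244.]
[403 244] 399 z29.8 [ 0.607  -0.3395] 66.3 x 46.5 a-7.0 [ 16. 132. 197.]
[372 284] 891 z33.8 [ 0.4325 -0.4036] 90.4 x 57.9 a9.4 [ 16. 132. 198.]
[376 334] 1027 z34.5 [ 0.3297 -0.5123] 88.9 x 58.6 a-35.9 [ 66. 179. 186.]
```

Run:
```python
from h import *
for n in ["scene","side"]:
    c=cap(n);P=cloud(c);hsv=cv2.cvtColor(c['image'],cv2.COLOR_RGB2HSV)
    m=(hsv[:,:,2]<55)&(abs(P[:,:,0]-.63)<.12)&(abs(P[:,:,1]-.17)<.1)
    k,l,st,ce=cv2.connectedComponentsWithStats(m.astype(np.uint8))
    i=1+np.argmax(st[1:,4]);v,u=np.where(l==i)
    q=toplane(c,np.c_[u,v],.006);print(n,ce[i],rect(q[:,:2]), np.nanmedian(P[l==i][:,2]))
```

```text
scene [389.49716232 198.7185017 ] (array([0.61378265, 0.18549011]), 128.48243713378906, 82.37321472167969, 86.25867462158203) 0.00475346968418755
side [295.45890411 170.84018265] (array([0.60274249, 0.18133698]), 133.73934936523438, 86.936767578125, 86.3785171508789) 0.004642714861543051
```

```bash
cat >> h.py <<'E'
def yawy(R): return np.degrees(np.arctan2(R[1,1],R[0,1]))
def go(x,y,z,yaw):
    s=bot.read_state();R=np.array(s['tcp_rot']);p=np.array(s['position'])
    dw=-((yaw-yawy(R)+180)%360-180)
    a=np.radians(yaw);Y=np.array([np.cos(a),np.sin(a),0]);X=np.array([-np.sin(a),np.cos(a),0])
    X=np.array([np.cos(a+np.pi/2),np.sin(a+np.pi/2),0])
    d=np.array([x,y,z])-p
    print('t%.1f'%s['time_s'],'at',np.round(p,4),'yaw %.1f'%yawy(R),'tilt',np.round(R[:2,2],4),'-> wz %.1f'%dw,'then units x %.2f y %.2f z %.2f'%(d@X/.025,d@Y/.025,-d[2]/.025), 'F',np.round(s['force'],1),'open %.3f'%s['opening'])
E
python3 -c "
from h import *
go(.609,.183,.2,-3.7)"
```

```text
t0.3 at [0.2437 0.5753 0.2223] yaw 67.0 tilt [-0.0003 -0.0004] -> wz 70.7 then units x -14.72 y 15.59 z 0.89 F [ 0.9 -1.1 -0.7] open 1.001
```

Emit:
move_arm([
  {"hand": 87,"wz": 7.86},
  {"hand": 87,"wz": 7.86},
  {"hand": 87,"wz": 7.86},
  {"hand": 87,"wz": 7.86},
  {"hand": 87,"wz": 7.86},
  {"hand": 87,"wz": 7.86},
  {"hand": 87,"wz": 7.86},
  {"hand": 87,"wz": 7.86},
  {"hand": 87,"wz": 7.86},
  {"hand": 87,"x": -0.92,"y": 0.97},
  {"hand": 87,"x": -0.92,"y": 0.97},
  {"hand": 87,"x": -0.92,"y": 0.97},
  {"hand": 87,"x": -0.92,"y": 0.97},
  {"hand": 87,"x": -0.92,"y": 0.97},
  {"hand": 87,"x": -0.92,"y": 0.97},
  {"hand": 87,"x": -0.92,"y": 0.97},
  {"hand": 87,"x": -0.92,"y": 0.97},
])

```text
schema error: expected keys hand, x, y, z, wx, wy, wz
```

Emit:
move_arm([
  {"hand": 87,"x": -0.92,"y": 0.97},
  {"hand": 87,"x": -0.92,"y": 0.97},
  {"hand": 87,"x": -0.92,"y": 0.97},
  {"hand": 87,"x": -0.92,"y": 0.97},
  {"hand": 87,"x": -0.92,"y": 0.97},
  {"hand": 87,"x": -0.92,"y": 0.97},
  {"hand": 87,"x": -0.92,"y": 0.97},
  {"hand": 87,"x": -0.92,"y": 0.97,"z": 0.9},
  {"hand": 87},
])

```text
schema error: expected keys hand, x, y, z, wx, wy, wz
```

```bash
cat >> h.py <<'E'
def topmask(c,m,z):
    """largest component of mask m -> rectangle on plane z"""
    k,l,st,ce=cv2.connectedComponentsWithStats(m.astype(np.uint8))
    i=1+np.argmax(st[1:,4]);cn=cv2.findContours((l==i).astype(np.uint8),0,cv2.CHAIN_APPROX_NONE)[0]
    cn=max(cn,key=len).reshape(-1,2);q=toplane(c,cn,z);return ce[i],rect(q[:,:2])
E
python3 - <<'E'
from h import *
go(.609,.183,.2,-3.7)
c=cap('wrist');cv2.imwrite('pics/w1.png',c['image'][:,:,::-1]);P=cloud(c)
hsv=cv2.cvtColor(c['image'],cv2.COLOR_RGB2HSV)
m=(hsv[:,:,2]<60)&(P[:,:,2]<.02)&(abs(P[:,:,0]-.61)<.08)&(abs(P[:,:,1]-.18)<.1)
print(topmask(c,m,.006),np.nanmedian(P[m][:,2]))
E
```

```text
t0.3 at [0.2437 0.5753 0.2223] yaw 67.0 tilt [-0.0003 -0.0004] -> wz 70.7 then units x -14.72 y 15.59 z 0.89 F [ 0.9 -1.1 -0.7] open 1.001Traceback (most recent call last):
  File "<stdin>", line 6, in <module>
  File "h.py", line 42, in topmask
    i=1+np.argmax(st[1:,4]);cn=cv2.findContours((l==i).astype(np.uint8),0,cv2.CHAIN_APPROX_NONE)[0]
        ~~~~~~~~~^^^^^^^^^^
    return _wrapfunc(a, 'argmax', axis=axis, out=out, **kwds)
    return bound(*args, **kwds)
ValueError: attempt to get argmax of an empty sequence
```

View pics/w1.png

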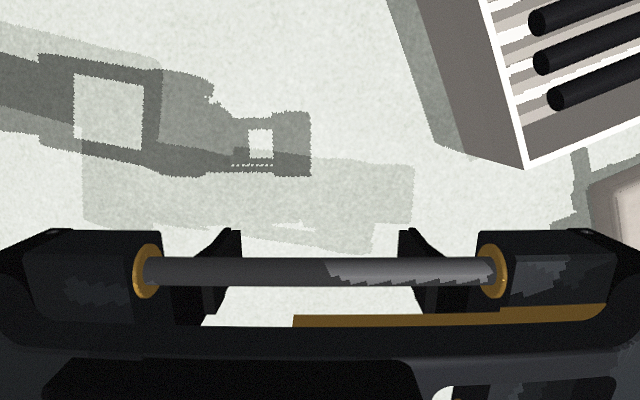

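The picture is unchanged because the arm didn't move: every row needs all seven keys.

Emit:
move_arm([
  {"hand": 87,"x": 0,"y": 0,"z": 0,"wx": 0,"wy": 0,"wz": 7.86},
  {"hand": 87,"x": 0,"y": 0,"z": 0,"wx": 0,"wy": 0,"wz": 7.86},
  {"hand": 87,"x": 0,"y": 0,"z": 0,"wx": 0,"wy": 0,"wz": 7.86},
  {"hand": 87,"x": 0,"y": 0,"z": 0,"wx": 0,"wy": 0,"wz": 7.86},
  {"hand": 87,"x": 0,"y": 0,"z": 0,"wx": 0,"wy": 0,"wz": 7.86},
  {"hand": 87,"x": 0,"y": 0,"z": 0,"wx": 0,"wy": 0,"wz": 7.86},
  {"hand": 87,"x": 0,"y": 0,"z": 0,"wx": 0,"wy": 0,"wz": 7.86},
  {"hand": 87,"x": 0,"y": 0,"z": 0,"wx": 0,"wy": 0,"wz": 7.86},
  {"hand": 87,"x": 0,"y": 0,"z": 0,"wx": 0,"wy": 0,"wz": 7.86},
  {"hand": 87,"x": -0.92,"y": 0.97,"z": 0,"wx": 0,"wy": 0,"wz": 0},
  {"hand": 87,"x": -0.92,"y": 0.97,"z": 0,"wx": 0,"wy": 0,"wz": 0},
  {"hand": 87,"x": -0.92,"y": 0.97,"z": 0,"wx": 0,"wy": 0,"wz": 0},
  {"hand": 87,"x": -0.92,"y": 0.97,"z": 0,"wx": 0,"wy": 0,"wz": 0},
  {"hand": 87,"x": -0.92,"y": 0.97,"z": 0,"wx": 0,"wy": 0,"wz": 0},
  {"hand": 87,"x": -0.92,"y": 0.97,"z": 0,"wx": 0,"wy": 0,"wz": 0},
  {"hand": 87,"x": -0.92,"y": 0.97,"z": 0,"wx": 0,"wy": 0,"wz": 0},
  {"hand": 87,"x": -0.92,"y": 0.97,"z": 0,"wx": 0,"wy": 0,"wz": 0},
])

```text
time_s: 2.1
position: [0.4264, 0.3783, 0.2227]
tcp_rot: [[0.065, 0.998, 0.0], [0.998, -0.065, 0.0], [0.0, 0.0, -1.0]]
force: [-0.0, -0.5, -0.1]
opening: 0.997
```

Emit:
move_arm([
  {"hand": 87,"x": -0.92,"y": 0.97,"z": 0,"wx": 0,"wy": 0,"wz": 0},
  {"hand": 87,"x": -0.92,"y": 0.97,"z": 0,"wx": 0,"wy": 0,"wz": 0},
  {"hand": 87,"x": -0.92,"y": 0.97,"z": 0,"wx": 0,"wy": 0,"wz": 0},
  {"hand": 87,"x": -0.92,"y": 0.97,"z": 0,"wx": 0,"wy": 0,"wz": 0},
  {"hand": 87,"x": -0.92,"y": 0.97,"z": 0,"wx": 0,"wy": 0,"wz": 0},
  {"hand": 87,"x": -0.92,"y": 0.97,"z": 0,"wx": 0,"wy": 0,"wz": 0},
  {"hand": 87,"x": -0.92,"y": 0.97,"z": 0,"wx": 0,"wy": 0,"wz": 0},
  {"hand": 87,"x": -0.92,"y": 0.97,"z": 0.9,"wx": 0,"wy": 0,"wz": 0},
  {"hand": 87,"x": 0,"y": 0,"z": 0,"wx": 0,"wy": 0,"wz": 0},
])

```text
time_s: 3.0
position: [0.6089, 0.1794, 0.1975]
tcp_rot: [[0.069, 0.998, -0.002], [0.998, -0.069, -0.002], [-0.002, -0.002, -1.0]]
force: [-0.5, 0.0, -0.8]
opening: 0.998
```

Run:
```python
from h import *
go(.609,.183,.2,-3.7)
c=cap('wrist');cv2.imwrite('pics/w2.png',c['image'][:,:,::-1]);P=cloud(c)
hsv=cv2.cvtColor(c['image'],cv2.COLOR_RGB2HSV)
m=(hsv[:,:,2]<60)&(P[:,:,2]<.02)&(abs(P[:,:,0]-.61)<.08)&(abs(P[:,:,1]-.18)<.1)
print(topmask(c,m,.006),np.nanmedian(P[m][:,2]))
```

```text
t3.0 at [0.6089 0.1794 0.1975] yaw -4.0 tilt [-0.002  -0.0018] -> wz -0.3 then units x 0.14 y -0.01 z -0.10 F [-0.5  0.  -0.8] open 0.998
(array([320.29014925, 165.32871642]), (array([0.61101282, 0.19131094]), 128.70889282226562, 85.0439224243164, 86.19364166259766)) 0.006721232979740394
```

View pics/w2.png

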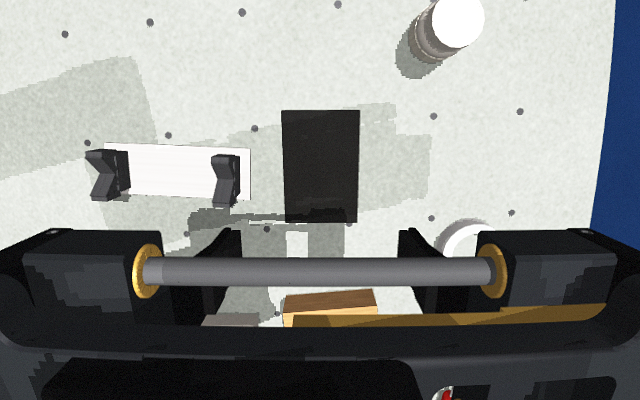

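Wrist view: pad at (320,165), measured 129 x 85 mm, which matches the given size. Centre is (0.611, 0.191). Any hand-eye bias should cancel if I measure the cartons the same way. Next, hover over carton_a.

```bash
python3 -c "
from h import *
go(.59,-.005,.2,-88.5)"
```

```text
t3.0 at [0.6075 0.1812 0.1984] yaw -3.9 tilt [-0.003  -0.0004] -> wz 84.6 then units x -0.89 y 7.43 z -0.07 F [-1.5 -0.   0.3] open 0.999
```

```bash
cat >> h.py <<'E'
def wcap(n=6):
    ps=[];Rs=[];
    for i in range(n):
        s=bot.read_state();c=vision.capture('wrist');ps.append(s['position']);Rs.append(s['tcp_rot'])
    ps=np.array(ps);u,_,vt=np.linalg.svd(np.mean(Rs,0));T=np.eye(4);T[:3,:3]=u@vt;T[:3,3]=ps.mean(0)
    c['tcp']=T;c['pose']=T@np.array(c['hand_eye']);print('tcp',np.round(ps.mean(0),4),'sd',np.round(ps.std(0),4),'yaw %.2f'%yawy(T[:3,:3]),'t',s['time_s']);return c
def carton(c,z,x,y,r=.09,fn=None):
    """brown carton, top at height z near x,y: top face rectangle by depth height"""
    P=cloud(c);m=(abs(P[:,:,2]-z)<.007)&(np.hypot(P[:,:,0]-x,P[:,:,1]-y)<r)
    if fn: cv2.imwrite(fn,c['image'][:,:,::-1])
    m=cv2.morphologyEx(m.astype(np.uint8),cv2.MORPH_OPEN,np.ones((3,3)))
    ce,r=topmask(c,m,z);print('px',np.round(ce),'C',np.round(r[0],4),'%.1f x %.1f ang %.2f'%r[1:],'z %.4f'%np.nanmedian(P[m>0][:,2]));return r
E
python3 - <<'E'
from h import *
c=wcap();P=cloud(c)
hsv=cv2.cvtColor(c['image'],cv2.COLOR_RGB2HSV)
m=(hsv[:,:,2]<60)&(P[:,:,2]<.02)&(abs(P[:,:,0]-.61)<.08)&(abs(P[:,:,1]-.18)<.1)
print(topmask(c,m,.006),np.nanmedian(P[m][:,2]))
# cradle
m=(abs(P[:,:,2]-.054)<.004)&(abs(P[:,:,0]-.44)<.15)&(abs(P[:,:,1]-.2)<.06)
k,l,st,ce=cv2.connectedComponentsWithStats(m.astype(np.uint8))
for i in range(1,k):
  if st[i,4]>30: v,u=np.where(l==i);print(ce[i],st[i,4],rect(toplane(c,np.c_[u,v],.054)[:,:2]))
m=(abs(P[:,:,2]-.006)<.004)&(hsv[:,:,2]>225)&(abs(P[:,:,0]-.44)<.15)&(abs(P[:,:,1]-.2)<.06)
print(topmask(c,m,.006))
E
```

```text
tcp [0.6069 0.1832 0.1998] sd [0.0003 0.0011 0.0008] yaw -3.73 t 3.3
(array([322.10046672, 169.34880865]), (array([0.6109411, 0.1904267]), 127.83321380615234, 84.85797882080078, 86.34943389892578)) 0.005764749806208003
[ 98.93529412 159.02352941] 170 (array([0.38566342, 0.228237  ]), 20.963603973388672, 10.293149948120117, -9.776924133300781)
[223.25988701 165.05649718] 177 (array([0.51367401, 0.21299791]), 18.34282684326172, 10.005383491516113, -3.998046875)
[103.28176796 198.43646409] 181 (array([0.38095776, 0.18785205]), 20.69647216796875, 12.512805938720703, -7.615470886230469)
[223.49438202 205.50561798] 178 (array([0.50815961, 0.17249623]), 18.369129180908203, 11.730254173278809, -3.6045303344726562)
(array([181.74989964, 172.4164994 ]), (array([0.44586005, 0.19948599]), 169.2720947265625, 59.59239959716797, -6.961830139160156))
```

Emit:
move_arm([
  {"hand": 87,"x": 0,"y": 0,"z": 0,"wx": 0,"wy": 0,"wz": 8.46},
  {"hand": 87,"x": 0,"y": 0,"z": 0,"wx": 0,"wy": 0,"wz": 8.46},
  {"hand": 87,"x": 0,"y": 0,"z": 0,"wx": 0,"wy": 0,"wz": 8.46},
  {"hand": 87,"x": 0,"y": 0,"z": 0,"wx": 0,"wy": 0,"wz": 8.46},
  {"hand": 87,"x": 0,"y": 0,"z": 0,"wx": 0,"wy": 0,"wz": 8.46},
  {"hand": 87,"x": 0,"y": 0,"z": 0,"wx": 0,"wy": 0,"wz": 8.46},
  {"hand": 87,"x": 0,"y": 0,"z": 0,"wx": 0,"wy": 0,"wz": 8.46},
  {"hand": 87,"x": 0,"y": 0,"z": 0,"wx": 0,"wy": 0,"wz": 8.46},
  {"hand": 87,"x": 0,"y": 0,"z": 0,"wx": 0,"wy": 0,"wz": 8.46},
  {"hand": 87,"x": 0,"y": 0,"z": 0,"wx": 0,"wy": 0,"wz": 8.46},
  {"hand": 87,"x": -0.11,"y": 0.94,"z": 0,"wx": 0,"wy": 0,"wz": 0},
  {"hand": 87,"x": -0.11,"y": 0.94,"z": 0,"wx": 0,"wy": 0,"wz": 0},
  {"hand": 87,"x": -0.11,"y": 0.94,"z": 0,"wx": 0,"wy": 0,"wz": 0},
  {"hand": 87,"x": -0.11,"y": 0.94,"z": 0,"wx": 0,"wy": 0,"wz": 0},
  {"hand": 87,"x": -0.11,"y": 0.94,"z": 0,"wx": 0,"wy": 0,"wz": 0},
  {"hand": 87,"x": -0.11,"y": 0.94,"z": 0,"wx": 0,"wy": 0,"wz": 0},
  {"hand": 87,"x": -0.11,"y": 0.94,"z": 0,"wx": 0,"wy": 0,"wz": 0},
  {"hand": 87,"x": -0.11,"y": 0.94,"z": 0,"wx": 0,"wy": 0,"wz": 0},
  {"hand": 87,"x": 0,"y": 0,"z": 0,"wx": 0,"wy": 0,"wz": 0},
  {"hand": 87,"x": 0,"y": 0,"z": 0,"wx": 0,"wy": 0,"wz": 0},
])

```text
time_s: 5.35
position: [0.5908, -0.0048, 0.2006]
tcp_rot: [[1.0, 0.029, 0.001], [0.029, -1.0, 0.0], [0.001, -0.0, -1.0]]
force: [-0.5, 0.1, -0.4]
opening: 1.0
```

Run:
```python
from h import *
c=wcap(4);r=carton(c,.04,.61,-.005,.1,'pics/w3.png')
go(r[0][0],r[0][1],.012,r[3]-90)
```

```text
tcp [ 0.5908 -0.0044  0.2004] sd [0.     0.0003 0.0001] yaw -88.26 t 5.5
px [321. 162.] C [ 0.6116 -0.0041] 111.5 x 68.2 ang 1.40 z 0.0410
t5.5 at [ 0.5907 -0.0041  0.2002] yaw -88.2 tilt [0.0001 0.0003] -> wz 0.4 then units x 0.84 y 0.02 z 7.53 F [ 0.1  0.5 -0.4] open 1.002
```

View pics/w3.png

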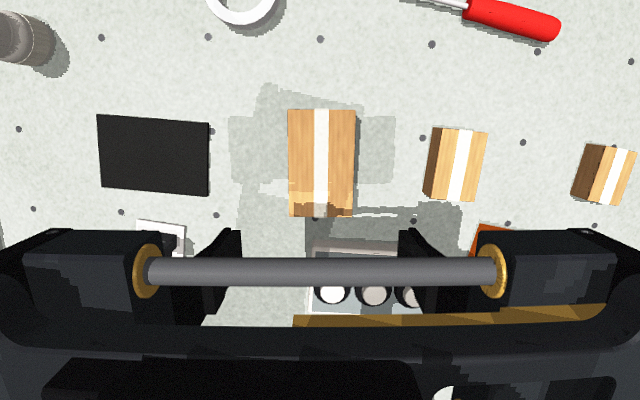

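Carton_a is the brown carton at (321,162), 112 x 68 mm, so its size confirms it. The pad at (155,155) is also in view from a yaw about 85° different, so I can check the camera bias before descending.

Run:
```python
from h import *
c=wcap(1);P=cloud(c)
hsv=cv2.cvtColor(c['image'],cv2.COLOR_RGB2HSV)
m=(hsv[:,:,2]<60)&(P[:,:,2]<.02)&(abs(P[:,:,0]-.61)<.08)&(abs(P[:,:,1]-.18)<.1)
print(topmask(c,m,.006),np.nanmedian(P[m][:,2]))
m=(hsv[:,:,2]>200)&(P[:,:,2]<.055)&(P[:,:,2]>.044)&(abs(P[:,:,0]-.46)<.1)&(abs(P[:,:,1]+.07)<.1)
k,l,st,ce=cv2.connectedComponentsWithStats(m.astype(np.uint8))
for i in range(1,k):
  if st[i,4]>30: v,u=np.where(l==i);print(ce[i],st[i,4],rect(toplane(c,np.c_[u,v],.05)[:,:2]))
```

```text
tcp [ 0.5907 -0.0041  0.2002] sd [0. 0. 0.] yaw -88.21 t 5.55
(array([153.43456355, 154.32107318]), (array([0.61142224, 0.19037579]), 131.083251953125, 85.36845397949219, 86.33464050292969)) 0.006865364412699998
[332.12179487 293.625     ] 312 (array([ 0.46666397, -0.02110326]), 24.855066299438477, 19.312240600585938, -88.25229823589325)
[374.59722222 295.11805556] 288 (array([ 0.46600833, -0.06915479]), 24.039405822753906, 20.709455490112305, -88.59739410877228)
[410.58878505 298.39252336] 107 (array([ 0.46319937, -0.1104298 ]), 21.99547004699707, 9.739412307739258, 26.322406768798828)
```

Emit:
move_arm([
  {"hand": 87,"x": 0.42,"y": 0.01,"z": 0.5,"wx": 0,"wy": 0,"wz": 0.4},
  {"hand": 87,"x": 0.42,"y": 0.01,"z": 1,"wx": 0,"wy": 0,"wz": 0},
  {"hand": 87,"x": 0,"y": 0,"z": 1,"wx": 0,"wy": 0,"wz": 0},
  {"hand": 87,"x": 0,"y": 0,"z": 1,"wx": 0,"wy": 0,"wz": 0},
  {"hand": 87,"x": 0,"y": 0,"z": 1,"wx": 0,"wy": 0,"wz": 0},
  {"hand": 87,"x": 0,"y": 0,"z": 1,"wx": 0,"wy": 0,"wz": 0},
  {"hand": 87,"x": 0,"y": 0,"z": 1,"wx": 0,"wy": 0,"wz": 0},
  {"hand": 87,"x": 0,"y": 0,"z": 0.5,"wx": 0,"wy": 0,"wz": 0},
  {"hand": 87,"x": 0,"y": 0,"z": 0.5,"wx": 0,"wy": 0,"wz": 0},
  {"hand": 87,"x": 0,"y": 0,"z": 0,"wx": 0,"wy": 0,"wz": 0},
  {"hand": 87,"x": 0,"y": 0,"z": 0,"wx": 0,"wy": 0,"wz": 0},
  {"hand": 40,"x": 0,"y": 0,"z": 0,"wx": 0,"wy": 0,"wz": 0},
  {"hand": 40,"x": 0,"y": 0,"z": 0,"wx": 0,"wy": 0,"wz": 0},
  {"hand": 40,"x": 0,"y": 0,"z": 0,"wx": 0,"wy": 0,"wz": 0},
  {"hand": 40,"x": 0,"y": 0,"z": 0,"wx": 0,"wy": 0,"wz": 0},
  {"hand": 40,"x": 0,"y": 0,"z": 0,"wx": 0,"wy": 0,"wz": 0},
  {"hand": 40,"x": 0,"y": 0,"z": 0,"wx": 0,"wy": 0,"wz": 0},
])

```text
time_s: 7.3
position: [0.6123, -0.0054, 0.0134]
tcp_rot: [[1.0, 0.022, 0.001], [0.022, -1.0, -0.0], [0.001, 0.0, -1.0]]
force: [-0.5, 0.4, 6.0]
opening: 0.78
```

Both yaws put the pad at the same spot to within 1 mm, at (0.611, 0.1904). Carton_a is gripped, with the opening at 68 mm. Lift, turn and carry it to the pad.

Emit:
move_arm([
  {"hand": 40,"x": 0,"y": 0,"z": -0.5,"wx": 0,"wy": 0,"wz": 0},
  {"hand": 40,"x": 0,"y": 0,"z": -1,"wx": 0,"wy": 0,"wz": 0},
  {"hand": 40,"x": 0,"y": 0,"z": -1,"wx": 0,"wy": 0,"wz": 0},
  {"hand": 40,"x": 0,"y": 0,"z": -0.5,"wx": 0,"wy": 0,"wz": 0},
  {"hand": 40,"x": 0,"y": 0,"z": 0,"wx": 0,"wy": 0,"wz": -8.5},
  {"hand": 40,"x": 0,"y": 0,"z": 0,"wx": 0,"wy": 0,"wz": -8.5},
  {"hand": 40,"x": 0,"y": 0,"z": 0,"wx": 0,"wy": 0,"wz": -8.5},
  {"hand": 40,"x": 0,"y": 0,"z": 0,"wx": 0,"wy": 0,"wz": -8.5},
  {"hand": 40,"x": 0,"y": 0,"z": 0,"wx": 0,"wy": 0,"wz": -8.5},
  {"hand": 40,"x": 0,"y": 0,"z": 0,"wx": 0,"wy": 0,"wz": -8.5},
  {"hand": 40,"x": 0,"y": 0,"z": 0,"wx": 0,"wy": 0,"wz": -8.5},
  {"hand": 40,"x": 0,"y": 0,"z": 0,"wx": 0,"wy": 0,"wz": -8.5},
  {"hand": 40,"x": 0,"y": 0,"z": 0,"wx": 0,"wy": 0,"wz": -8.5},
  {"hand": 40,"x": 0,"y": 0,"z": 0,"wx": 0,"wy": 0,"wz": -8.5},
])

```text
time_s: 8.7
position: [0.6111, -0.0053, 0.0871]
tcp_rot: [[0.058, 0.998, -0.002], [0.998, -0.058, 0.0], [0.0, -0.002, -1.0]]
force: [0.1, 0.4, -1.9]
opening: 0.779
```

Emit:
move_arm([
  {"hand": 40,"x": 0.5,"y": -0.07,"z": 0,"wx": 0,"wy": 0,"wz": 0},
  {"hand": 40,"x": 0.97,"y": -0.07,"z": 0,"wx": 0,"wy": 0,"wz": 0},
  {"hand": 40,"x": 0.97,"y": -0.07,"z": 0,"wx": 0,"wy": 0,"wz": 0},
  {"hand": 40,"x": 0.97,"y": -0.07,"z": 0,"wx": 0,"wy": 0,"wz": 0},
  {"hand": 40,"x": 0.97,"y": -0.07,"z": 0,"wx": 0,"wy": 0,"wz": 0},
  {"hand": 40,"x": 0.97,"y": -0.07,"z": 0,"wx": 0,"wy": 0,"wz": 0},
  {"hand": 40,"x": 0.97,"y": -0.07,"z": 0,"wx": 0,"wy": 0,"wz": 0},
  {"hand": 40,"x": 0.97,"y": -0.07,"z": 0,"wx": 0,"wy": 0,"wz": 0},
  {"hand": 40,"x": 0.5,"y": 0,"z": 0,"wx": 0,"wy": 0,"wz": 0},
  {"hand": 40,"x": 0,"y": 0,"z": 0,"wx": 0,"wy": 0,"wz": 0},
  {"hand": 40,"x": 0,"y": 0,"z": 0,"wx": 0,"wy": 0,"wz": 0},
  {"hand": 40,"x": 0,"y": 0,"z": 0,"wx": 0,"wy": 0,"wz": 0},
])

```text
time_s: 9.9
position: [0.6103, 0.1888, 0.0874]
tcp_rot: [[0.066, 0.998, -0.0], [0.998, -0.066, -0.0], [-0.001, -0.0, -1.0]]
force: [-0.4, 0.3, -1.8]
opening: 0.779
```

Run:
```python
from h import *
go(.611,.1904,.0205,-3.7)
c=cap('wrist');cv2.imwrite('pics/w4.png',c['image'][:,:,::-1])
go(.611,.1904,.0205,-3.7)
```

```text
t9.9 at [0.6103 0.1888 0.0874] yaw -3.8 tilt [-0.0005 -0.0005] -> wz -0.1 then units x 0.06 y 0.02 z 2.68 F [-0.4  0.3 -1.8] open 0.779
t9.9 at [0.6104 0.1887 0.0875] yaw -3.8 tilt [-0.0004 -0.0004] -> wz -0.1 then units x 0.07 y 0.02 z 2.68 F [ 0.3 -0.3 -2.1] open 0.775
```

View pics/w4.png

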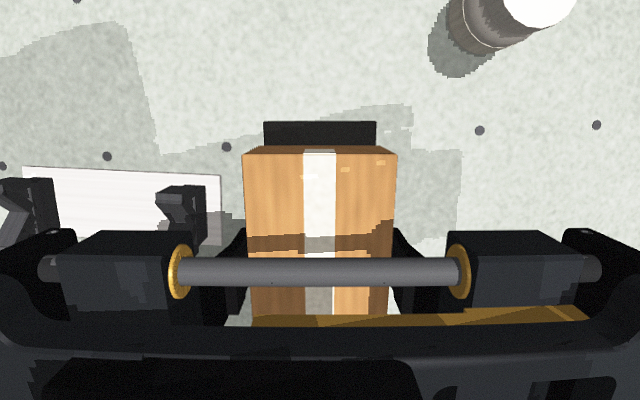

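Carton_a is held level above the pad (pad's far edge visible at (320,132)). Lower, release and back off.

Emit:
move_arm([
  {"hand": 40,"x": 0.1,"y": 0.02,"z": 0.7,"wx": 0,"wy": 0,"wz": 0},
  {"hand": 40,"x": 0,"y": 0,"z": 0.8,"wx": 0,"wy": 0,"wz": 0},
  {"hand": 40,"x": 0,"y": 0,"z": 0.6,"wx": 0,"wy": 0,"wz": 0},
  {"hand": 40,"x": 0,"y": 0,"z": 0.3,"wx": 0,"wy": 0,"wz": 0},
  {"hand": 40,"x": 0,"y": 0,"z": 0.2,"wx": 0,"wy": 0,"wz": 0},
  {"hand": 40,"x": 0,"y": 0,"z": 0.12,"wx": 0,"wy": 0,"wz": 0},
  {"hand": 40,"x": 0,"y": 0,"z": 0,"wx": 0,"wy": 0,"wz": 0},
  {"hand": 40,"x": 0,"y": 0,"z": 0,"wx": 0,"wy": 0,"wz": 0},
])

```text
time_s: 10.75
position: [0.6116, 0.1925, 0.0202]
tcp_rot: [[0.065, 0.998, 0.001], [0.998, -0.065, 0.0], [0.0, 0.001, -1.0]]
force: [-1.3, -0.5, -1.2]
opening: 0.778
```

Emit:
move_arm([
  {"hand": 87,"x": 0,"y": 0,"z": 0,"wx": 0,"wy": 0,"wz": 0},
  {"hand": 87,"x": 0,"y": 0,"z": 0,"wx": 0,"wy": 0,"wz": 0},
  {"hand": 87,"x": 0,"y": 0,"z": 0,"wx": 0,"wy": 0,"wz": 0},
  {"hand": 87,"x": 0,"y": 0,"z": 0,"wx": 0,"wy": 0,"wz": 0},
  {"hand": 87,"x": 0,"y": 0,"z": -0.5,"wx": 0,"wy": 0,"wz": 0},
  {"hand": 87,"x": 0,"y": 0,"z": -1,"wx": 0,"wy": 0,"wz": 0},
  {"hand": 87,"x": 0,"y": 0,"z": -1,"wx": 0,"wy": 0,"wz": 0},
  {"hand": 87,"x": 0,"y": 0,"z": -1,"wx": 0,"wy": 0,"wz": 0},
  {"hand": 87,"x": -0.2,"y": 0,"z": -1,"wx": 0,"wy": 0,"wz": 0},
  {"hand": 87,"x": -0.2,"y": 0,"z": -1,"wx": 0,"wy": 0,"wz": 0},
  {"hand": 87,"x": -0.2,"y": 0,"z": -1,"wx": 0,"wy": 0,"wz": 0},
  {"hand": 87,"x": -0.2,"y": 0,"z": -0.7,"wx": 0,"wy": 0,"wz": 0},
  {"hand": 87,"x": 0,"y": 0,"z": 0,"wx": 0,"wy": 0,"wz": 0},
  {"hand": 87,"x": 0,"y": 0,"z": 0,"wx": 0,"wy": 0,"wz": 0},
  {"hand": 87,"x": 0,"y": 0,"z": 0,"wx": 0,"wy": 0,"wz": 0},
])

```text
time_s: 12.25
position: [0.6088, 0.1725, 0.1985]
tcp_rot: [[0.065, 0.998, -0.002], [0.998, -0.065, -0.0], [-0.0, -0.002, -1.0]]
force: [-0.0, -0.1, -0.6]
opening: 1.001
```

Run:
```python
from h import *
c=wcap(3);r=carton(c,.046,.611,.19,.1,'pics/w5.png')
go(.434-.018,-.403-.003,.2,-80.7)
```

```text
tcp [0.6088 0.1725 0.1983] sd [0.     0.     0.0001] yaw -3.69 t 12.35
px [321. 164.] C [0.6124 0.192 ] 111.1 x 68.1 ang 86.33 z 0.0469
t12.4 at [0.609  0.1725 0.1982] yaw -3.7 tilt [-0.0026 -0.0002] -> wz 77.0 then units x -11.36 y 21.59 z -0.07 F [-1.3 -0.1  0.2] open 0.999
```

View pics/w5.png

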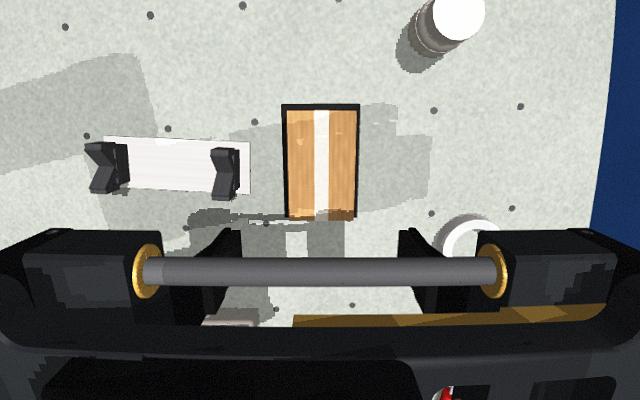

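Carton_a is on the pad at (0.6124, 0.192), about 2 mm from centre. Carton_b isn't present, so carton_c is next: brown, 88 x 56, scene px (188,241), not the green one at (141,233).

Emit:
move_arm([
  {"hand": 87,"x": 0,"y": 0,"z": 0,"wx": 0,"wy": 0,"wz": 8.55},
  {"hand": 87,"x": 0,"y": 0,"z": 0,"wx": 0,"wy": 0,"wz": 8.55},
  {"hand": 87,"x": 0,"y": 0,"z": 0,"wx": 0,"wy": 0,"wz": 8.55},
  {"hand": 87,"x": 0,"y": 0,"z": 0,"wx": 0,"wy": 0,"wz": 8.55},
  {"hand": 87,"x": 0,"y": 0,"z": 0,"wx": 0,"wy": 0,"wz": 8.55},
  {"hand": 87,"x": 0,"y": 0,"z": 0,"wx": 0,"wy": 0,"wz": 8.55},
  {"hand": 87,"x": 0,"y": 0,"z": 0,"wx": 0,"wy": 0,"wz": 8.55},
  {"hand": 87,"x": 0,"y": 0,"z": 0,"wx": 0,"wy": 0,"wz": 8.55},
  {"hand": 87,"x": 0,"y": 0,"z": 0,"wx": 0,"wy": 0,"wz": 8.55},
  {"hand": 87,"x": -0.51,"y": 0.98,"z": 0,"wx": 0,"wy": 0,"wz": 0},
  {"hand": 87,"x": -0.51,"y": 0.98,"z": 0,"wx": 0,"wy": 0,"wz": 0},
  {"hand": 87,"x": -0.51,"y": 0.98,"z": 0,"wx": 0,"wy": 0,"wz": 0},
  {"hand": 87,"x": -0.51,"y": 0.98,"z": 0,"wx": 0,"wy": 0,"wz": 0},
  {"hand": 87,"x": -0.51,"y": 0.98,"z": 0,"wx": 0,"wy": 0,"wz": 0},
  {"hand": 87,"x": -0.51,"y": 0.98,"z": 0,"wx": 0,"wy": 0,"wz": 0},
  {"hand": 87,"x": -0.51,"y": 0.98,"z": 0,"wx": 0,"wy": 0,"wz": 0},
  {"hand": 87,"x": -0.51,"y": 0.98,"z": 0,"wx": 0,"wy": 0,"wz": 0},
  {"hand": 87,"x": -0.51,"y": 0.98,"z": 0,"wx": 0,"wy": 0,"wz": 0},
  {"hand": 87,"x": -0.51,"y": 0.98,"z": 0,"wx": 0,"wy": 0,"wz": 0},
  {"hand": 87,"x": -0.51,"y": 0.98,"z": 0,"wx": 0,"wy": 0,"wz": 0},
])

```text
time_s: 14.4
position: [0.5145, -0.1171, 0.1989]
tcp_rot: [[0.987, 0.163, -0.001], [0.163, -0.987, 0.001], [-0.001, -0.001, -1.0]]
force: [0.5, -0.0, -0.4]
opening: 1.002
```

Emit:
move_arm([
  {"hand": 87,"x": -0.51,"y": 0.98,"z": 0,"wx": 0,"wy": 0,"wz": 0},
  {"hand": 87,"x": -0.51,"y": 0.98,"z": 0,"wx": 0,"wy": 0,"wz": 0},
  {"hand": 87,"x": -0.51,"y": 0.98,"z": 0,"wx": 0,"wy": 0,"wz": 0},
  {"hand": 87,"x": -0.51,"y": 0.98,"z": 0,"wx": 0,"wy": 0,"wz": 0},
  {"hand": 87,"x": -0.51,"y": 0.98,"z": 0,"wx": 0,"wy": 0,"wz": 0},
  {"hand": 87,"x": -0.51,"y": 0.98,"z": 0,"wx": 0,"wy": 0,"wz": 0},
  {"hand": 87,"x": -0.51,"y": 0.98,"z": 0,"wx": 0,"wy": 0,"wz": 0},
  {"hand": 87,"x": -0.51,"y": 0.98,"z": 0,"wx": 0,"wy": 0,"wz": 0},
  {"hand": 87,"x": -0.51,"y": 0.98,"z": 0,"wx": 0,"wy": 0,"wz": 0},
  {"hand": 87,"x": -0.51,"y": 0.98,"z": 0,"wx": 0,"wy": 0,"wz": 0},
  {"hand": 87,"x": -0.51,"y": 0.98,"z": 0,"wx": 0,"wy": 0,"wz": 0},
  {"hand": 87,"x": 0,"y": 0,"z": 0,"wx": 0,"wy": 0,"wz": 0},
  {"hand": 87,"x": 0,"y": 0,"z": 0,"wx": 0,"wy": 0,"wz": 0},
  {"hand": 87,"x": 0,"y": 0,"z": 0,"wx": 0,"wy": 0,"wz": 0},
])

```text
time_s: 15.8
position: [0.4205, -0.4037, 0.199]
tcp_rot: [[0.987, 0.163, -0.001], [0.163, -0.987, 0.002], [-0.001, -0.002, -1.0]]
force: [0.4, 0.4, 0.0]
opening: 0.999
```

Run:
```python
from h import *
c=wcap(3);r=carton(c,.034,.434,-.403,.08,'pics/w6.png')
go(r[0][0],r[0][1],.009,r[3]-90)
```

```text
tcp [ 0.4207 -0.4037  0.1992] sd [0.0001 0.     0.0001] yaw -80.60 t 15.9
px [321. 168.] C [ 0.4353 -0.4016] 88.4 x 56.0 ang 9.33 z 0.0347
t15.9 at [ 0.4209 -0.4038  0.1994] yaw -80.6 tilt [-0.0003  0.0007] -> wz 0.1 then units x 0.58 y 0.00 z 7.62 F [ 0.7 -0.3  0.9] open 1.000
```

View pics/w6.png

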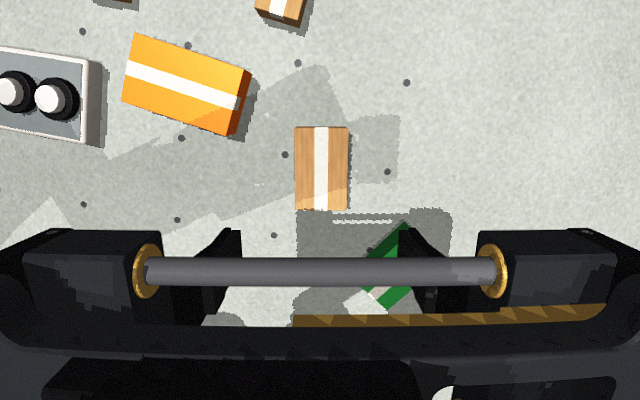

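Carton_c is brown at (321,168), 88 x 56 mm. The green one at (385,270) stays clear of the fingers. Grasp it.

Emit:
move_arm([
  {"hand": 87,"x": 0.29,"y": 0,"z": 0.6,"wx": 0,"wy": 0,"wz": 0},
  {"hand": 87,"x": 0.29,"y": 0,"z": 1,"wx": 0,"wy": 0,"wz": 0},
  {"hand": 87,"x": 0,"y": 0,"z": 1,"wx": 0,"wy": 0,"wz": 0},
  {"hand": 87,"x": 0,"y": 0,"z": 1,"wx": 0,"wy": 0,"wz": 0},
  {"hand": 87,"x": 0,"y": 0,"z": 1,"wx": 0,"wy": 0,"wz": 0},
  {"hand": 87,"x": 0,"y": 0,"z": 1,"wx": 0,"wy": 0,"wz": 0},
  {"hand": 87,"x": 0,"y": 0,"z": 1,"wx": 0,"wy": 0,"wz": 0},
  {"hand": 87,"x": 0,"y": 0,"z": 0.6,"wx": 0,"wy": 0,"wz": 0},
  {"hand": 87,"x": 0,"y": 0,"z": 0.4,"wx": 0,"wy": 0,"wz": 0},
  {"hand": 87,"x": 0,"y": 0,"z": 0,"wx": 0,"wy": 0,"wz": 0},
  {"hand": 87,"x": 0,"y": 0,"z": 0,"wx": 0,"wy": 0,"wz": 0},
  {"hand": 30,"x": 0,"y": 0,"z": 0,"wx": 0,"wy": 0,"wz": 0},
  {"hand": 30,"x": 0,"y": 0,"z": 0,"wx": 0,"wy": 0,"wz": 0},
  {"hand": 30,"x": 0,"y": 0,"z": 0,"wx": 0,"wy": 0,"wz": 0},
  {"hand": 30,"x": 0,"y": 0,"z": 0,"wx": 0,"wy": 0,"wz": 0},
  {"hand": 30,"x": 0,"y": 0,"z": 0,"wx": 0,"wy": 0,"wz": 0},
  {"hand": 30,"x": 0,"y": 0,"z": 0,"wx": 0,"wy": 0,"wz": 0},
  {"hand": 30,"x": 0,"y": 0,"z": 0,"wx": 0,"wy": 0,"wz": 0},
])

```text
time_s: 17.75
position: [0.4349, -0.4028, 0.0099]
tcp_rot: [[0.987, 0.162, 0.0], [0.162, -0.987, -0.0], [0.0, 0.0, -1.0]]
force: [-0.5, 0.3, 3.9]
opening: 0.641
```

Run:
```python
from h import *
go(.4353,-.4016,.009,-80.7)
go(.611,.1904,.11,-3.7)
```

```text
t17.8 at [ 0.4349 -0.4028  0.0099] yaw -80.7 tilt [ 0.0002 -0.0003] -> wz 0.0 then units x 0.02 y -0.04 z 0.03 F [-0.5  0.3  3.9] open 0.641
t17.8 at [ 0.4349 -0.4028  0.0099] yaw -80.7 tilt [ 0.0002 -0.0003] -> wz -77.0 then units x 24.13 y 5.50 z -4.01 F [-0.5  0.3  3.9] open 0.641
```

Gripped, opening 56 mm. Carry it to the column.

Emit:
move_arm([
  {"hand": 30,"x": 0,"y": 0,"z": -0.5,"wx": 0,"wy": 0,"wz": 0},
  {"hand": 30,"x": 0,"y": 0,"z": -1,"wx": 0,"wy": 0,"wz": 0},
  {"hand": 30,"x": 0,"y": 0,"z": -1,"wx": 0,"wy": 0,"wz": 0},
  {"hand": 30,"x": 0,"y": 0,"z": -1,"wx": 0,"wy": 0,"wz": 0},
  {"hand": 30,"x": 0,"y": 0,"z": -0.5,"wx": 0,"wy": 0,"wz": -8.55},
  {"hand": 30,"x": 0,"y": 0,"z": 0,"wx": 0,"wy": 0,"wz": -8.55},
  {"hand": 30,"x": 0,"y": 0,"z": 0,"wx": 0,"wy": 0,"wz": -8.55},
  {"hand": 30,"x": 0,"y": 0,"z": 0,"wx": 0,"wy": 0,"wz": -8.55},
  {"hand": 30,"x": 0,"y": 0,"z": 0,"wx": 0,"wy": 0,"wz": -8.55},
  {"hand": 30,"x": 0,"y": 0,"z": 0,"wx": 0,"wy": 0,"wz": -8.55},
  {"hand": 30,"x": 0,"y": 0,"z": 0,"wx": 0,"wy": 0,"wz": -8.55},
  {"hand": 30,"x": 0,"y": 0,"z": 0,"wx": 0,"wy": 0,"wz": -8.55},
  {"hand": 30,"x": 0,"y": 0,"z": 0,"wx": 0,"wy": 0,"wz": -8.55},
  {"hand": 30,"x": 0.5,"y": 0.22,"z": 0,"wx": 0,"wy": 0,"wz": 0},
  {"hand": 30,"x": 0.96,"y": 0.22,"z": 0,"wx": 0,"wy": 0,"wz": 0},
  {"hand": 30,"x": 0.96,"y": 0.22,"z": 0,"wx": 0,"wy": 0,"wz": 0},
  {"hand": 30,"x": 0.96,"y": 0.22,"z": 0,"wx": 0,"wy": 0,"wz": 0},
  {"hand": 30,"x": 0.96,"y": 0.22,"z": 0,"wx": 0,"wy": 0,"wz": 0},
  {"hand": 30,"x": 0.96,"y": 0.22,"z": 0,"wx": 0,"wy": 0,"wz": 0},
  {"hand": 30,"x": 0.96,"y": 0.22,"z": 0,"wx": 0,"wy": 0,"wz": 0},
])

```text
time_s: 19.75
position: [0.4836, -0.2468, 0.1098]
tcp_rot: [[0.068, 0.998, -0.0], [0.998, -0.068, 0.001], [0.001, -0.0, -1.0]]
force: [0.3, 0.4, -1.4]
opening: 0.642
```

Emit:
move_arm([
  {"hand": 30,"x": 0.96,"y": 0.22,"z": 0,"wx": 0,"wy": 0,"wz": 0},
  {"hand": 30,"x": 0.96,"y": 0.22,"z": 0,"wx": 0,"wy": 0,"wz": 0},
  {"hand": 30,"x": 0.96,"y": 0.22,"z": 0,"wx": 0,"wy": 0,"wz": 0},
  {"hand": 30,"x": 0.96,"y": 0.22,"z": 0,"wx": 0,"wy": 0,"wz": 0},
  {"hand": 30,"x": 0.96,"y": 0.22,"z": 0,"wx": 0,"wy": 0,"wz": 0},
  {"hand": 30,"x": 0.96,"y": 0.22,"z": 0,"wx": 0,"wy": 0,"wz": 0},
  {"hand": 30,"x": 0.96,"y": 0.22,"z": 0,"wx": 0,"wy": 0,"wz": 0},
  {"hand": 30,"x": 0.96,"y": 0.22,"z": 0,"wx": 0,"wy": 0,"wz": 0},
  {"hand": 30,"x": 0.96,"y": 0.22,"z": 0,"wx": 0,"wy": 0,"wz": 0},
  {"hand": 30,"x": 0.96,"y": 0.22,"z": 0,"wx": 0,"wy": 0,"wz": 0},
  {"hand": 30,"x": 0.96,"y": 0.22,"z": 0,"wx": 0,"wy": 0,"wz": 0},
  {"hand": 30,"x": 0.96,"y": 0.22,"z": 0,"wx": 0,"wy": 0,"wz": 0},
  {"hand": 30,"x": 0.96,"y": 0.22,"z": 0,"wx": 0,"wy": 0,"wz": 0},
  {"hand": 30,"x": 0.96,"y": 0.22,"z": 0,"wx": 0,"wy": 0,"wz": 0},
  {"hand": 30,"x": 0.96,"y": 0.22,"z": 0,"wx": 0,"wy": 0,"wz": 0},
  {"hand": 30,"x": 0.96,"y": 0.22,"z": 0,"wx": 0,"wy": 0,"wz": 0},
  {"hand": 30,"x": 0.96,"y": 0.22,"z": 0,"wx": 0,"wy": 0,"wz": 0},
  {"hand": 30,"x": 0.5,"y": 0.1,"z": 0,"wx": 0,"wy": 0,"wz": 0},
  {"hand": 30,"x": 0,"y": 0,"z": 0,"wx": 0,"wy": 0,"wz": 0},
  {"hand": 30,"x": 0,"y": 0,"z": 0,"wx": 0,"wy": 0,"wz": 0},
])

```text
time_s: 21.75
position: [0.6055, 0.1643, 0.1094]
tcp_rot: [[0.065, 0.998, -0.001], [0.998, -0.065, -0.001], [-0.001, -0.001, -1.0]]
force: [-0.5, -0.3, -1.3]
opening: 0.643
```

Run:
```python
from h import *
c=wcap(4);cv2.imwrite('pics/w7.png',c['image'][:,:,::-1])
go(.611,.1904,.056,-3.7)
```

```text
tcp [0.6057 0.1637 0.1095] sd [0.0001 0.0004 0.    ] yaw -3.77 t 21.9
t21.9 at [0.6061 0.1633 0.1095] yaw -3.8 tilt [-0.0006 -0.0003] -> wz -0.1 then units x 1.09 y 0.13 z 2.14 F [-0.  -0.2 -1.4] open 0.643
```

View pics/w7.png

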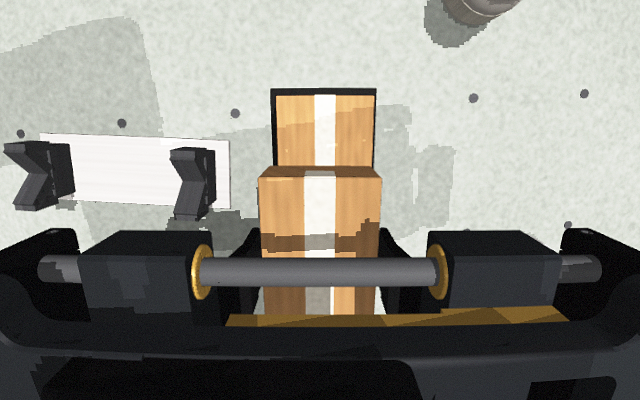

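Emit:
move_arm([
  {"hand": 30,"x": 0.5,"y": 0.13,"z": 0,"wx": 0,"wy": 0,"wz": 0},
  {"hand": 30,"x": 0.55,"y": 0,"z": 0.3,"wx": 0,"wy": 0,"wz": 0},
  {"hand": 30,"x": 0,"y": 0,"z": 0.7,"wx": 0,"wy": 0,"wz": 0},
  {"hand": 30,"x": 0,"y": 0,"z": 0.5,"wx": 0,"wy": 0,"wz": 0},
  {"hand": 30,"x": 0,"y": 0,"z": 0.3,"wx": 0,"wy": 0,"wz": 0},
  {"hand": 30,"x": 0,"y": 0,"z": 0.2,"wx": 0,"wy": 0,"wz": 0},
  {"hand": 30,"x": 0,"y": 0,"z": 0.12,"wx": 0,"wy": 0,"wz": 0},
  {"hand": 30,"x": 0,"y": 0,"z": 0,"wx": 0,"wy": 0,"wz": 0},
  {"hand": 30,"x": 0,"y": 0,"z": 0,"wx": 0,"wy": 0,"wz": 0},
])

```text
time_s: 22.85
position: [0.6117, 0.1904, 0.057]
tcp_rot: [[0.065, 0.998, 0.001], [0.998, -0.065, 0.0], [0.0, 0.001, -1.0]]
force: [0.4, 0.8, -2.1]
opening: 0.64
```

Run:
```python
from h import *
go(.611,.1904,.056,-3.7)
```

```text
t22.9 at [0.6117 0.1904 0.057 ] yaw -3.7 tilt [0.001  0.0001] -> wz -0.0 then units x -0.00 y -0.03 z 0.04 F [ 0.4  0.8 -2.1] open 0.640
```

Emit:
move_arm([
  {"hand": 30,"x": 0,"y": -0.02,"z": 0.05,"wx": 0,"wy": 0,"wz": 0},
  {"hand": 30,"x": 0,"y": 0,"z": 0,"wx": 0,"wy": 0,"wz": 0},
  {"hand": 87,"x": 0,"y": 0,"z": 0,"wx": 0,"wy": 0,"wz": 0},
  {"hand": 87,"x": 0,"y": 0,"z": 0,"wx": 0,"wy": 0,"wz": 0},
  {"hand": 87,"x": 0,"y": 0,"z": 0,"wx": 0,"wy": 0,"wz": 0},
  {"hand": 87,"x": 0,"y": 0,"z": 0,"wx": 0,"wy": 0,"wz": 0},
  {"hand": 87,"x": 0,"y": 0,"z": -0.5,"wx": 0,"wy": 0,"wz": 0},
  {"hand": 87,"x": 0,"y": 0,"z": -1,"wx": 0,"wy": 0,"wz": 0},
  {"hand": 87,"x": 0,"y": 0,"z": -1,"wx": 0,"wy": 0,"wz": 0},
  {"hand": 87,"x": -0.2,"y": 0,"z": -1,"wx": 0,"wy": 0,"wz": 0},
  {"hand": 87,"x": -0.3,"y": 0,"z": -1,"wx": 0,"wy": 0,"wz": 0},
  {"hand": 87,"x": -0.3,"y": 0,"z": -1,"wx": 0,"wy": 0,"wz": 0},
  {"hand": 87,"x": 0,"y": 0,"z": -0.7,"wx": 0,"wy": 0,"wz": 0},
  {"hand": 87,"x": 0,"y": 0,"z": 0,"wx": 0,"wy": 0,"wz": 0},
  {"hand": 87,"x": 0,"y": 0,"z": 0,"wx": 0,"wy": 0,"wz": 0},
])

```text
time_s: 24.35
position: [0.6093, 0.1706, 0.2108]
tcp_rot: [[0.065, 0.998, 0.001], [0.998, -0.065, 0.0], [0.0, 0.001, -1.0]]
force: [-0.2, -0.8, -1.0]
opening: 0.999
```

Run:
```python
from h import *
c=wcap(3);r=carton(c,.080,.611,.19,.1,'pics/w8.png')
go(.614-.018,-.1525,.2,-93.7)
```

```text
tcp [0.6089 0.1706 0.2099] sd [0.0003 0.     0.0007] yaw -3.70 t 24.45
px [322. 168.] C [0.6129 0.1915] 88.4 x 56.2 ang 86.23 z 0.0815
t24.5 at [0.6085 0.1706 0.209 ] yaw -3.7 tilt [-0.0028 -0.0003] -> wz 90.0 then units x 0.34 y 12.93 z 0.36 F [ 0.1 -0.3 -0.1] open 1.002
```

View pics/w8.png

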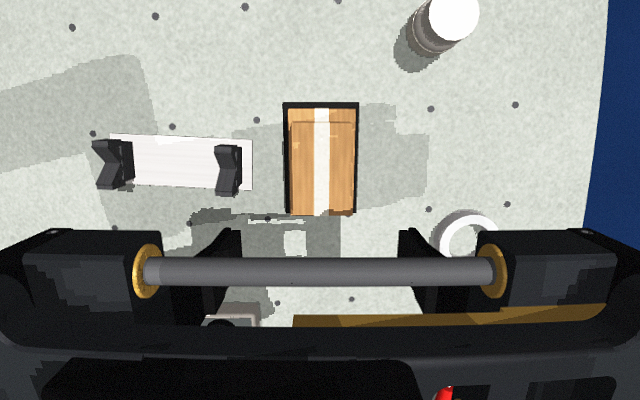

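Carton_c sits on A at (0.6129, 0.1915), px (322,168). Next is carton_d.

Emit:
move_arm([
  {"hand": 87,"x": 0,"y": 0,"z": 0,"wx": 0,"wy": 0,"wz": 8.2},
  {"hand": 87,"x": 0,"y": 0,"z": 0,"wx": 0,"wy": 0,"wz": 8.2},
  {"hand": 87,"x": 0,"y": 0,"z": 0,"wx": 0,"wy": 0,"wz": 8.2},
  {"hand": 87,"x": 0,"y": 0,"z": 0,"wx": 0,"wy": 0,"wz": 8.2},
  {"hand": 87,"x": 0,"y": 0,"z": 0,"wx": 0,"wy": 0,"wz": 8.2},
  {"hand": 87,"x": 0,"y": 0,"z": 0,"wx": 0,"wy": 0,"wz": 8.2},
  {"hand": 87,"x": 0,"y": 0,"z": 0,"wx": 0,"wy": 0,"wz": 8.2},
  {"hand": 87,"x": 0,"y": 0,"z": 0,"wx": 0,"wy": 0,"wz": 8.2},
  {"hand": 87,"x": 0,"y": 0,"z": 0,"wx": 0,"wy": 0,"wz": 8.2},
  {"hand": 87,"x": 0,"y": 0,"z": 0,"wx": 0,"wy": 0,"wz": 8.2},
  {"hand": 87,"x": 0,"y": 0,"z": 0,"wx": 0,"wy": 0,"wz": 8},
  {"hand": 87,"x": 0.03,"y": 1,"z": 0,"wx": 0,"wy": 0,"wz": 0},
  {"hand": 87,"x": 0.03,"y": 1,"z": 0,"wx": 0,"wy": 0,"wz": 0},
  {"hand": 87,"x": 0.03,"y": 1,"z": 0,"wx": 0,"wy": 0,"wz": 0},
  {"hand": 87,"x": 0.03,"y": 1,"z": 0,"wx": 0,"wy": 0,"wz": 0},
  {"hand": 87,"x": 0.03,"y": 1,"z": 0,"wx": 0,"wy": 0,"wz": 0},
  {"hand": 87,"x": 0.03,"y": 1,"z": 0,"wx": 0,"wy": 0,"wz": 0},
  {"hand": 87,"x": 0.03,"y": 1,"z": 0,"wx": 0,"wy": 0,"wz": 0},
  {"hand": 87,"x": 0.03,"y": 1,"z": 0,"wx": 0,"wy": 0,"wz": 0},
  {"hand": 87,"x": 0.03,"y": 1,"z": 0,"wx": 0,"wy": 0,"wz": 0},
])

```text
time_s: 26.5
position: [0.6009, -0.0551, 0.2089]
tcp_rot: [[0.998, -0.064, -0.003], [-0.064, -0.998, 0.001], [-0.003, -0.001, -1.0]]
force: [-0.5, 0.4, -0.5]
opening: 1.002
```

Emit:
move_arm([
  {"hand": 87,"x": 0,"y": 1,"z": 0,"wx": 0,"wy": 0,"wz": 0},
  {"hand": 87,"x": 0,"y": 1,"z": 0,"wx": 0,"wy": 0,"wz": 0},
  {"hand": 87,"x": 0,"y": 1,"z": 0,"wx": 0,"wy": 0,"wz": 0},
  {"hand": 87,"x": 0,"y": 0.9,"z": 0.36,"wx": 0,"wy": 0,"wz": 0},
  {"hand": 87,"x": 0,"y": 0,"z": 0,"wx": 0,"wy": 0,"wz": 0},
  {"hand": 87,"x": 0,"y": 0,"z": 0,"wx": 0,"wy": 0,"wz": 0},
  {"hand": 87,"x": 0,"y": 0,"z": 0,"wx": 0,"wy": 0,"wz": 0},
])

```text
time_s: 27.2
position: [0.5952, -0.1506, 0.2008]
tcp_rot: [[0.998, -0.064, -0.001], [-0.064, -0.998, 0.001], [-0.001, -0.001, -1.0]]
force: [0.6, -0.4, -0.7]
opening: 1.003
```

Run:
```python
from h import *
c=wcap(3);r=carton(c,.032,.614,-.1525,.07,'pics/w9.png')
go(r[0][0],r[0][1],.0075,r[3]-90)
```

```text
tcp [ 0.5953 -0.1506  0.2011] sd [0.0001 0.     0.0002] yaw -93.64 t 27.3
px [321. 163.] C [ 0.6143 -0.1516] 77.1 x 50.0 ang -2.89 z 0.0326
t27.4 at [ 0.5955 -0.1506  0.2014] yaw -93.6 tilt [0.     0.0002] -> wz -0.7 then units x 0.75 y 0.00 z 7.76 F [-0.1  0.2 -0.1] open 0.995
```

View pics/w9.png

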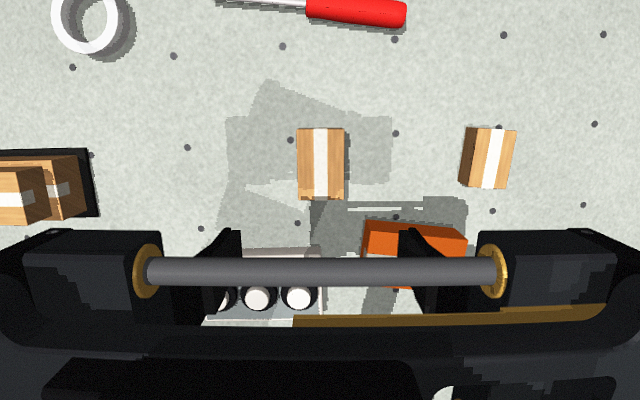

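Carton_d is at (321,163), 77 x 50 mm. Grasp.

Emit:
move_arm([
  {"hand": 87,"x": 0.37,"y": 0,"z": 0.6,"wx": 0,"wy": 0,"wz": -0.7},
  {"hand": 87,"x": 0.37,"y": 0,"z": 1,"wx": 0,"wy": 0,"wz": 0},
  {"hand": 87,"x": 0,"y": 0,"z": 1,"wx": 0,"wy": 0,"wz": 0},
  {"hand": 87,"x": 0,"y": 0,"z": 1,"wx": 0,"wy": 0,"wz": 0},
  {"hand": 87,"x": 0,"y": 0,"z": 1,"wx": 0,"wy": 0,"wz": 0},
  {"hand": 87,"x": 0,"y": 0,"z": 1,"wx": 0,"wy": 0,"wz": 0},
  {"hand": 87,"x": 0,"y": 0,"z": 1,"wx": 0,"wy": 0,"wz": 0},
  {"hand": 87,"x": 0,"y": 0,"z": 0.7,"wx": 0,"wy": 0,"wz": 0},
  {"hand": 87,"x": 0,"y": 0,"z": 0.45,"wx": 0,"wy": 0,"wz": 0},
  {"hand": 87,"x": 0,"y": 0,"z": 0,"wx": 0,"wy": 0,"wz": 0},
  {"hand": 87,"x": 0,"y": 0,"z": 0,"wx": 0,"wy": 0,"wz": 0},
  {"hand": 25,"x": 0,"y": 0,"z": 0,"wx": 0,"wy": 0,"wz": 0},
  {"hand": 25,"x": 0,"y": 0,"z": 0,"wx": 0,"wy": 0,"wz": 0},
  {"hand": 25,"x": 0,"y": 0,"z": 0,"wx": 0,"wy": 0,"wz": 0},
  {"hand": 25,"x": 0,"y": 0,"z": 0,"wx": 0,"wy": 0,"wz": 0},
  {"hand": 25,"x": 0,"y": 0,"z": 0,"wx": 0,"wy": 0,"wz": 0},
  {"hand": 25,"x": 0,"y": 0,"z": 0,"wx": 0,"wy": 0,"wz": 0},
  {"hand": 25,"x": 0,"y": 0,"z": 0,"wx": 0,"wy": 0,"wz": 0},
])

```text
time_s: 29.15
position: [0.6139, -0.1529, 0.0078]
tcp_rot: [[0.999, -0.052, 0.0], [-0.052, -0.999, -0.0], [0.0, 0.0, -1.0]]
force: [0.2, -0.3, 2.3]
opening: 0.573
```

Run:
```python
from h import *
go(.6143,-.1516,.0075,-92.9)
go(.611,.1904,.145,-3.7)
```

```text
t29.1 at [ 0.6139 -0.1529  0.0078] yaw -93.0 tilt [ 0.0002 -0.0001] -> wz -0.1 then units x 0.01 y -0.05 z 0.01 F [ 0.2 -0.3  2.3] open 0.573
t29.1 at [ 0.6139 -0.1529  0.0078] yaw -93.0 tilt [ 0.0002 -0.0001] -> wz -89.3 then units x 13.69 y -1.00 z -5.49 F [ 0.2 -0.3  2.3] open 0.573
```

Emit:
move_arm([
  {"hand": 25,"x": 0,"y": 0,"z": -0.5,"wx": 0,"wy": 0,"wz": 0},
  {"hand": 25,"x": 0,"y": 0,"z": -1,"wx": 0,"wy": 0,"wz": 0},
  {"hand": 25,"x": 0,"y": 0,"z": -1,"wx": 0,"wy": 0,"wz": 0},
  {"hand": 25,"x": 0,"y": 0,"z": -1,"wx": 0,"wy": 0,"wz": 0},
  {"hand": 25,"x": 0,"y": 0,"z": -1,"wx": 0,"wy": 0,"wz": -8.12},
  {"hand": 25,"x": 0,"y": 0,"z": -1,"wx": 0,"wy": 0,"wz": -8.12},
  {"hand": 25,"x": 0,"y": 0,"z": 0,"wx": 0,"wy": 0,"wz": -8.12},
  {"hand": 25,"x": 0,"y": 0,"z": 0,"wx": 0,"wy": 0,"wz": -8.12},
  {"hand": 25,"x": 0,"y": 0,"z": 0,"wx": 0,"wy": 0,"wz": -8.12},
  {"hand": 25,"x": 0,"y": 0,"z": 0,"wx": 0,"wy": 0,"wz": -8.12},
  {"hand": 25,"x": 0,"y": 0,"z": 0,"wx": 0,"wy": 0,"wz": -8.12},
  {"hand": 25,"x": 0,"y": 0,"z": 0,"wx": 0,"wy": 0,"wz": -8.12},
  {"hand": 25,"x": 0,"y": 0,"z": 0,"wx": 0,"wy": 0,"wz": -8.12},
  {"hand": 25,"x": 0,"y": 0,"z": 0,"wx": 0,"wy": 0,"wz": -8.12},
  {"hand": 25,"x": 0,"y": 0,"z": 0,"wx": 0,"wy": 0,"wz": -8.12},
])

```text
time_s: 30.65
position: [0.6135, -0.1526, 0.1454]
tcp_rot: [[0.058, 0.998, -0.0], [0.998, -0.058, 0.0], [0.0, -0.0, -1.0]]
force: [0.2, -0.4, -2.2]
opening: 0.574
```

Emit:
move_arm([
  {"hand": 25,"x": 0.5,"y": -0.07,"z": 0,"wx": 0,"wy": 0,"wz": 0},
  {"hand": 25,"x": 0.98,"y": -0.07,"z": 0,"wx": 0,"wy": 0,"wz": 0},
  {"hand": 25,"x": 0.98,"y": -0.07,"z": 0,"wx": 0,"wy": 0,"wz": 0},
  {"hand": 25,"x": 0.98,"y": -0.07,"z": 0,"wx": 0,"wy": 0,"wz": 0},
  {"hand": 25,"x": 0.98,"y": -0.07,"z": 0,"wx": 0,"wy": 0,"wz": 0},
  {"hand": 25,"x": 0.98,"y": -0.07,"z": 0,"wx": 0,"wy": 0,"wz": 0},
  {"hand": 25,"x": 0.98,"y": -0.07,"z": 0,"wx": 0,"wy": 0,"wz": 0},
  {"hand": 25,"x": 0.98,"y": -0.07,"z": 0,"wx": 0,"wy": 0,"wz": 0},
  {"hand": 25,"x": 0.98,"y": -0.07,"z": 0,"wx": 0,"wy": 0,"wz": 0},
  {"hand": 25,"x": 0.98,"y": -0.07,"z": 0,"wx": 0,"wy": 0,"wz": 0},
  {"hand": 25,"x": 0.98,"y": -0.07,"z": 0,"wx": 0,"wy": 0,"wz": 0},
  {"hand": 25,"x": 0.98,"y": -0.07,"z": 0,"wx": 0,"wy": 0,"wz": 0},
  {"hand": 25,"x": 0.98,"y": -0.07,"z": 0,"wx": 0,"wy": 0,"wz": 0},
  {"hand": 25,"x": 0.5,"y": -0.07,"z": 0,"wx": 0,"wy": 0,"wz": 0},
  {"hand": 25,"x": 0,"y": 0,"z": 0,"wx": 0,"wy": 0,"wz": 0},
  {"hand": 25,"x": 0,"y": 0,"z": 0,"wx": 0,"wy": 0,"wz": 0},
  {"hand": 25,"x": 0,"y": 0,"z": 0,"wx": 0,"wy": 0,"wz": 0},
])

```text
time_s: 32.35
position: [0.6099, 0.166, 0.1451]
tcp_rot: [[0.066, 0.998, -0.0], [0.998, -0.066, -0.001], [-0.001, -0.0, -1.0]]
force: [-0.0, -0.5, -1.0]
opening: 0.572
```

Run:
```python
from h import *
c=wcap(4);cv2.imwrite('pics/w10.png',c['image'][:,:,::-1])
go(.611,.1904,.0878,-3.7)
```

```text
tcp [0.61   0.166  0.1451] sd [0.0001 0.     0.    ] yaw -3.78 t 32.5
t32.5 at [0.6101 0.1661 0.145 ] yaw -3.8 tilt [-0.0001 -0.0001] -> wz -0.1 then units x 0.97 y -0.03 z 2.29 F [-0.1  0.2 -0.7] open 0.570
```

View pics/w10.png

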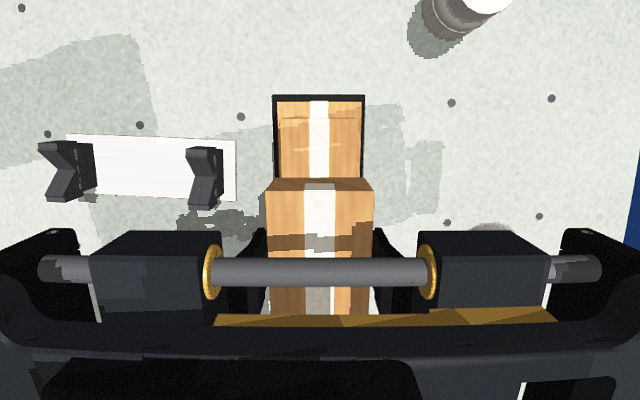

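Emit:
move_arm([
  {"hand": 25,"x": 0.45,"y": -0.03,"z": 0,"wx": 0,"wy": 0,"wz": 0},
  {"hand": 25,"x": 0.47,"y": 0,"z": 0.4,"wx": 0,"wy": 0,"wz": 0},
  {"hand": 25,"x": 0,"y": 0,"z": 0.7,"wx": 0,"wy": 0,"wz": 0},
  {"hand": 25,"x": 0,"y": 0,"z": 0.5,"wx": 0,"wy": 0,"wz": 0},
  {"hand": 25,"x": 0,"y": 0,"z": 0.35,"wx": 0,"wy": 0,"wz": 0},
  {"hand": 25,"x": 0,"y": 0,"z": 0.2,"wx": 0,"wy": 0,"wz": 0},
  {"hand": 25,"x": 0,"y": 0,"z": 0.1,"wx": 0,"wy": 0,"wz": 0},
  {"hand": 25,"x": 0,"y": 0,"z": 0,"wx": 0,"wy": 0,"wz": 0},
  {"hand": 25,"x": 0,"y": 0,"z": 0,"wx": 0,"wy": 0,"wz": 0},
  {"hand": 25,"x": 0,"y": 0,"z": 0,"wx": 0,"wy": 0,"wz": 0},
])

```text
time_s: 33.55
position: [0.6111, 0.1901, 0.0895]
tcp_rot: [[0.064, 0.998, 0.001], [0.998, -0.064, 0.0], [0.0, 0.001, -1.0]]
force: [0.0, -0.1, -1.6]
opening: 0.57
```

Run:
```python
from h import *
go(.611,.1904,.0878,-3.7)
```

```text
t33.5 at [0.6111 0.1901 0.0895] yaw -3.7 tilt [0.0013 0.0002] -> wz 0.0 then units x 0.01 y -0.01 z 0.07 F [ 0.  -0.1 -1.6] open 0.570
```

Emit:
move_arm([
  {"hand": 25,"x": 0,"y": 0,"z": 0.06,"wx": 0,"wy": 0,"wz": 0},
  {"hand": 25,"x": 0,"y": 0,"z": 0,"wx": 0,"wy": 0,"wz": 0},
  {"hand": 87,"x": 0,"y": 0,"z": 0,"wx": 0,"wy": 0,"wz": 0},
  {"hand": 87,"x": 0,"y": 0,"z": 0,"wx": 0,"wy": 0,"wz": 0},
  {"hand": 87,"x": 0,"y": 0,"z": 0,"wx": 0,"wy": 0,"wz": 0},
  {"hand": 87,"x": 0,"y": 0,"z": 0,"wx": 0,"wy": 0,"wz": 0},
  {"hand": 87,"x": 0,"y": 0,"z": 0,"wx": 0,"wy": 0,"wz": 0},
  {"hand": 87,"x": 0,"y": 0,"z": -0.5,"wx": 0,"wy": 0,"wz": 0},
  {"hand": 87,"x": 0,"y": 0,"z": -1,"wx": 0,"wy": 0,"wz": 0},
  {"hand": 87,"x": 0,"y": 0,"z": -1,"wx": 0,"wy": 0,"wz": 0},
  {"hand": 87,"x": -0.3,"y": 0,"z": -1,"wx": 0,"wy": 0,"wz": 0},
  {"hand": 87,"x": -0.5,"y": 0,"z": -1,"wx": 0,"wy": 0,"wz": 0},
  {"hand": 87,"x": 0,"y": 0,"z": -0.5,"wx": 0,"wy": 0,"wz": 0},
  {"hand": 87,"x": 0,"y": 0,"z": 0,"wx": 0,"wy": 0,"wz": 0},
  {"hand": 87,"x": 0,"y": 0,"z": 0,"wx": 0,"wy": 0,"wz": 0},
  {"hand": 87,"x": 0,"y": 0,"z": 0,"wx": 0,"wy": 0,"wz": 0},
])

```text
time_s: 35.15
position: [0.6083, 0.1705, 0.2108]
tcp_rot: [[0.064, 0.998, -0.003], [0.998, -0.064, -0.0], [-0.0, -0.003, -1.0]]
force: [0.2, 0.6, 0.5]
opening: 1.002
```

Run:
```python
from h import *
c=wcap(3);r=carton(c,.112,.611,.19,.1,'pics/w11.png')
go(.609-.018,-.3392,.2,-97)
```

```text
tcp [0.6084 0.1705 0.2107] sd [0.0001 0.     0.0001] yaw -3.66 t 35.25
px [321. 174.] C [0.612  0.1913] 77.2 x 50.1 ang 86.42 z 0.1128
t35.3 at [0.6086 0.1704 0.2109] yaw -3.7 tilt [-0.0026 -0.0002] -> wz 93.3 then units x 1.78 y 20.32 z 0.44 F [-0.1 -0.7  0.4] open 0.999
```

View pics/w11.png

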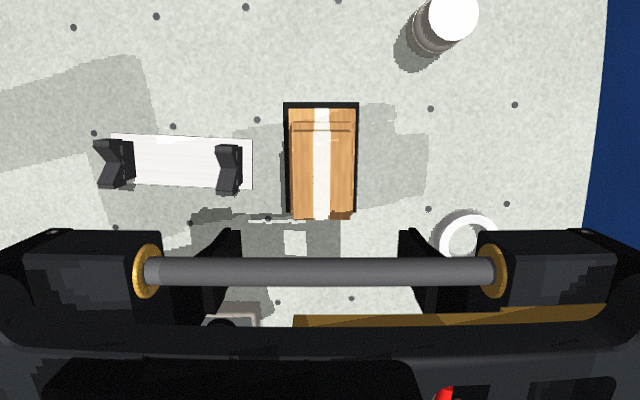

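Carton_d is on the column at (0.612, 0.191). Next is carton_e.

Emit:
move_arm([
  {"hand": 87,"x": 0,"y": 0,"z": 0,"wx": 0,"wy": 0,"wz": 8.48},
  {"hand": 87,"x": 0,"y": 0,"z": 0,"wx": 0,"wy": 0,"wz": 8.48},
  {"hand": 87,"x": 0,"y": 0,"z": 0,"wx": 0,"wy": 0,"wz": 8.48},
  {"hand": 87,"x": 0,"y": 0,"z": 0,"wx": 0,"wy": 0,"wz": 8.48},
  {"hand": 87,"x": 0,"y": 0,"z": 0,"wx": 0,"wy": 0,"wz": 8.48},
  {"hand": 87,"x": 0,"y": 0,"z": 0,"wx": 0,"wy": 0,"wz": 8.48},
  {"hand": 87,"x": 0,"y": 0,"z": 0,"wx": 0,"wy": 0,"wz": 8.48},
  {"hand": 87,"x": 0,"y": 0,"z": 0,"wx": 0,"wy": 0,"wz": 8.48},
  {"hand": 87,"x": 0,"y": 0,"z": 0,"wx": 0,"wy": 0,"wz": 8.48},
  {"hand": 87,"x": 0,"y": 0,"z": 0,"wx": 0,"wy": 0,"wz": 8.48},
  {"hand": 87,"x": 0,"y": 0,"z": 0,"wx": 0,"wy": 0,"wz": 8.48},
  {"hand": 87,"x": 0.09,"y": 1,"z": 0,"wx": 0,"wy": 0,"wz": 0},
  {"hand": 87,"x": 0.09,"y": 1,"z": 0,"wx": 0,"wy": 0,"wz": 0},
  {"hand": 87,"x": 0.09,"y": 1,"z": 0,"wx": 0,"wy": 0,"wz": 0},
  {"hand": 87,"x": 0.09,"y": 1,"z": 0,"wx": 0,"wy": 0,"wz": 0},
  {"hand": 87,"x": 0.09,"y": 1,"z": 0,"wx": 0,"wy": 0,"wz": 0},
  {"hand": 87,"x": 0.09,"y": 1,"z": 0,"wx": 0,"wy": 0,"wz": 0},
  {"hand": 87,"x": 0.09,"y": 1,"z": 0,"wx": 0,"wy": 0,"wz": 0},
  {"hand": 87,"x": 0.09,"y": 1,"z": 0,"wx": 0,"wy": 0,"wz": 0},
  {"hand": 87,"x": 0.09,"y": 1,"z": 0,"wx": 0,"wy": 0,"wz": 0},
])

```text
time_s: 37.3
position: [0.6018, -0.0565, 0.2115]
tcp_rot: [[0.993, -0.121, -0.001], [-0.121, -0.993, 0.0], [-0.001, -0.0, -1.0]]
force: [0.9, 0.2, -0.9]
opening: 1.0
```

Emit:
move_arm([
  {"hand": 87,"x": 0.09,"y": 1,"z": 0,"wx": 0,"wy": 0,"wz": 0},
  {"hand": 87,"x": 0.09,"y": 1,"z": 0,"wx": 0,"wy": 0,"wz": 0},
  {"hand": 87,"x": 0.09,"y": 1,"z": 0,"wx": 0,"wy": 0,"wz": 0},
  {"hand": 87,"x": 0.09,"y": 1,"z": 0,"wx": 0,"wy": 0,"wz": 0},
  {"hand": 87,"x": 0.09,"y": 1,"z": 0,"wx": 0,"wy": 0,"wz": 0},
  {"hand": 87,"x": 0.09,"y": 1,"z": 0,"wx": 0,"wy": 0,"wz": 0},
  {"hand": 87,"x": 0.09,"y": 1,"z": 0,"wx": 0,"wy": 0,"wz": 0},
  {"hand": 87,"x": 0.09,"y": 1,"z": 0,"wx": 0,"wy": 0,"wz": 0},
  {"hand": 87,"x": 0.09,"y": 1,"z": 0,"wx": 0,"wy": 0,"wz": 0},
  {"hand": 87,"x": 0.09,"y": 1,"z": 0,"wx": 0,"wy": 0,"wz": 0},
  {"hand": 87,"x": 0.09,"y": 1,"z": 0,"wx": 0,"wy": 0,"wz": 0},
  {"hand": 87,"x": 0,"y": 0.3,"z": 0.44,"wx": 0,"wy": 0,"wz": 0},
  {"hand": 87,"x": 0,"y": 0,"z": 0,"wx": 0,"wy": 0,"wz": 0},
  {"hand": 87,"x": 0,"y": 0,"z": 0,"wx": 0,"wy": 0,"wz": 0},
  {"hand": 87,"x": 0,"y": 0,"z": 0,"wx": 0,"wy": 0,"wz": 0},
])

```text
time_s: 38.8
position: [0.5925, -0.3374, 0.201]
tcp_rot: [[0.993, -0.12, -0.001], [-0.12, -0.993, 0.001], [-0.001, -0.001, -1.0]]
force: [-0.6, 0.7, 0.5]
opening: 1.004
```

Run:
```python
from h import *
c=wcap(3);r=carton(c,.030,.609,-.3392,.06,'pics/w12.png')
go(r[0][0],r[0][1],.0065,r[3]-90)
```

```text
tcp [ 0.5927 -0.3376  0.2013] sd [0.0001 0.0002 0.0002] yaw -96.88 t 38.9
px [318. 165.] C [ 0.6102 -0.3374] 63.6 x 44.0 ang -6.87 z 0.0306
t39.0 at [ 0.5929 -0.338   0.2017] yaw -96.9 tilt [ 0.0003 -0.0001] -> wz -0.0 then units x 0.68 y -0.11 z 7.81 F [-0.1 -0.1 -0.1] open 0.998
```

View pics/w12.png

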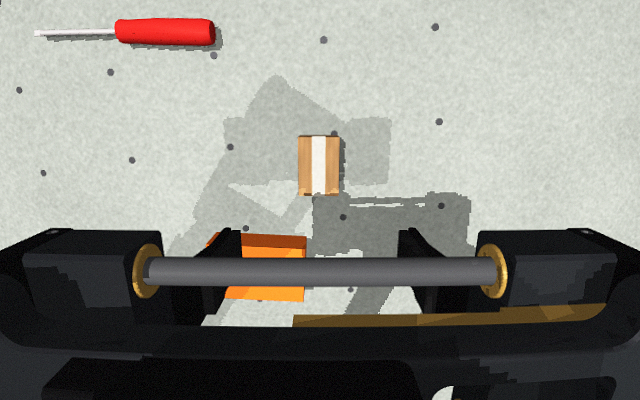

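Carton_e is at (318,165), 64 x 44 mm. The orange one at (265,265) stays clear. Grasp.

Emit:
move_arm([
  {"hand": 87,"x": 0.34,"y": -0.09,"z": 0.6,"wx": 0,"wy": 0,"wz": 0},
  {"hand": 87,"x": 0.34,"y": 0,"z": 1,"wx": 0,"wy": 0,"wz": 0},
  {"hand": 87,"x": 0,"y": 0,"z": 1,"wx": 0,"wy": 0,"wz": 0},
  {"hand": 87,"x": 0,"y": 0,"z": 1,"wx": 0,"wy": 0,"wz": 0},
  {"hand": 87,"x": 0,"y": 0,"z": 1,"wx": 0,"wy": 0,"wz": 0},
  {"hand": 87,"x": 0,"y": 0,"z": 1,"wx": 0,"wy": 0,"wz": 0},
  {"hand": 87,"x": 0,"y": 0,"z": 1,"wx": 0,"wy": 0,"wz": 0},
  {"hand": 87,"x": 0,"y": 0,"z": 0.75,"wx": 0,"wy": 0,"wz": 0},
  {"hand": 87,"x": 0,"y": 0,"z": 0.45,"wx": 0,"wy": 0,"wz": 0},
  {"hand": 87,"x": 0,"y": 0,"z": 0,"wx": 0,"wy": 0,"wz": 0},
  {"hand": 87,"x": 0,"y": 0,"z": 0,"wx": 0,"wy": 0,"wz": 0},
  {"hand": 20,"x": 0,"y": 0,"z": 0,"wx": 0,"wy": 0,"wz": 0},
  {"hand": 20,"x": 0,"y": 0,"z": 0,"wx": 0,"wy": 0,"wz": 0},
  {"hand": 20,"x": 0,"y": 0,"z": 0,"wx": 0,"wy": 0,"wz": 0},
  {"hand": 20,"x": 0,"y": 0,"z": 0,"wx": 0,"wy": 0,"wz": 0},
  {"hand": 20,"x": 0,"y": 0,"z": 0,"wx": 0,"wy": 0,"wz": 0},
  {"hand": 20,"x": 0,"y": 0,"z": 0,"wx": 0,"wy": 0,"wz": 0},
  {"hand": 20,"x": 0,"y": 0,"z": 0,"wx": 0,"wy": 0,"wz": 0},
])

```text
time_s: 40.75
position: [0.6096, -0.3389, 0.0064]
tcp_rot: [[0.993, -0.121, -0.0], [-0.121, -0.993, 0.0], [-0.0, -0.0, -1.0]]
force: [-1.2, -0.2, -0.3]
opening: 0.501
```

Run:
```python
from h import *
go(.6102,-.3374,.0065,-96.9)
go(.611,.1904,.17,-3.7)
```

```text
t40.8 at [ 0.6096 -0.3389  0.0064] yaw -97.0 tilt [-0.  0.] -> wz -0.1 then units x 0.02 y -0.06 z -0.01 F [-1.2 -0.2 -0.3] open 0.501
t40.8 at [ 0.6096 -0.3389  0.0064] yaw -97.0 tilt [-0.  0.] -> wz -93.3 then units x 21.13 y -1.31 z -6.55 F [-1.2 -0.2 -0.3] open 0.501
```

Emit:
move_arm([
  {"hand": 20,"x": 0,"y": 0,"z": -0.5,"wx": 0,"wy": 0,"wz": 0},
  {"hand": 20,"x": 0,"y": 0,"z": -1,"wx": 0,"wy": 0,"wz": 0},
  {"hand": 20,"x": 0,"y": 0,"z": -1,"wx": 0,"wy": 0,"wz": 0},
  {"hand": 20,"x": 0,"y": 0,"z": -1,"wx": 0,"wy": 0,"wz": 0},
  {"hand": 20,"x": 0,"y": 0,"z": -1,"wx": 0,"wy": 0,"wz": -8.48},
  {"hand": 20,"x": 0,"y": 0,"z": -1,"wx": 0,"wy": 0,"wz": -8.48},
  {"hand": 20,"x": 0,"y": 0,"z": -1,"wx": 0,"wy": 0,"wz": -8.48},
  {"hand": 20,"x": 0,"y": 0,"z": 0,"wx": 0,"wy": 0,"wz": -8.48},
  {"hand": 20,"x": 0,"y": 0,"z": 0,"wx": 0,"wy": 0,"wz": -8.48},
  {"hand": 20,"x": 0,"y": 0,"z": 0,"wx": 0,"wy": 0,"wz": -8.48},
  {"hand": 20,"x": 0,"y": 0,"z": 0,"wx": 0,"wy": 0,"wz": -8.48},
  {"hand": 20,"x": 0,"y": 0,"z": 0,"wx": 0,"wy": 0,"wz": -8.48},
  {"hand": 20,"x": 0,"y": 0,"z": 0,"wx": 0,"wy": 0,"wz": -8.48},
  {"hand": 20,"x": 0,"y": 0,"z": 0,"wx": 0,"wy": 0,"wz": -8.48},
  {"hand": 20,"x": 0,"y": 0,"z": 0,"wx": 0,"wy": 0,"wz": -8.48},
  {"hand": 20,"x": 0.5,"y": -0.06,"z": 0,"wx": 0,"wy": 0,"wz": 0},
  {"hand": 20,"x": 0.98,"y": -0.06,"z": 0,"wx": 0,"wy": 0,"wz": 0},
  {"hand": 20,"x": 0.98,"y": -0.06,"z": 0,"wx": 0,"wy": 0,"wz": 0},
  {"hand": 20,"x": 0.98,"y": -0.06,"z": 0,"wx": 0,"wy": 0,"wz": 0},
  {"hand": 20,"x": 0.98,"y": -0.06,"z": 0,"wx": 0,"wy": 0,"wz": 0},
])

```text
time_s: 42.75
position: [0.6088, -0.2261, 0.1692]
tcp_rot: [[0.068, 0.998, -0.0], [0.998, -0.068, 0.001], [0.001, -0.0, -1.0]]
force: [-0.4, 0.4, -1.6]
opening: 0.502
```

Emit:
move_arm([
  {"hand": 20,"x": 0.98,"y": -0.06,"z": 0,"wx": 0,"wy": 0,"wz": 0},
  {"hand": 20,"x": 0.98,"y": -0.06,"z": 0,"wx": 0,"wy": 0,"wz": 0},
  {"hand": 20,"x": 0.98,"y": -0.06,"z": 0,"wx": 0,"wy": 0,"wz": 0},
  {"hand": 20,"x": 0.98,"y": -0.06,"z": 0,"wx": 0,"wy": 0,"wz": 0},
  {"hand": 20,"x": 0.98,"y": -0.06,"z": 0,"wx": 0,"wy": 0,"wz": 0},
  {"hand": 20,"x": 0.98,"y": -0.06,"z": 0,"wx": 0,"wy": 0,"wz": 0},
  {"hand": 20,"x": 0.98,"y": -0.06,"z": 0,"wx": 0,"wy": 0,"wz": 0},
  {"hand": 20,"x": 0.98,"y": -0.06,"z": 0,"wx": 0,"wy": 0,"wz": 0},
  {"hand": 20,"x": 0.98,"y": -0.06,"z": 0,"wx": 0,"wy": 0,"wz": 0},
  {"hand": 20,"x": 0.98,"y": -0.06,"z": 0,"wx": 0,"wy": 0,"wz": 0},
  {"hand": 20,"x": 0.98,"y": -0.06,"z": 0,"wx": 0,"wy": 0,"wz": 0},
  {"hand": 20,"x": 0.98,"y": -0.06,"z": 0,"wx": 0,"wy": 0,"wz": 0},
  {"hand": 20,"x": 0.98,"y": -0.06,"z": 0,"wx": 0,"wy": 0,"wz": 0},
  {"hand": 20,"x": 0.98,"y": -0.06,"z": 0,"wx": 0,"wy": 0,"wz": 0},
  {"hand": 20,"x": 0.98,"y": -0.06,"z": 0,"wx": 0,"wy": 0,"wz": 0},
  {"hand": 20,"x": 0.98,"y": -0.06,"z": 0,"wx": 0,"wy": 0,"wz": 0},
  {"hand": 20,"x": 0,"y": 0,"z": 0,"wx": 0,"wy": 0,"wz": 0},
  {"hand": 20,"x": 0,"y": 0,"z": 0,"wx": 0,"wy": 0,"wz": 0},
  {"hand": 20,"x": 0,"y": 0,"z": 0,"wx": 0,"wy": 0,"wz": 0},
])

```text
time_s: 44.65
position: [0.6101, 0.1641, 0.169]
tcp_rot: [[0.066, 0.998, -0.0], [0.998, -0.066, -0.0], [-0.0, -0.0, -1.0]]
force: [0.4, -0.0, -0.4]
opening: 0.505
```

Run:
```python
from h import *
c=wcap(4);cv2.imwrite('pics/w13.png',c['image'][:,:,::-1])
go(.611,.1904,.1195,-3.7)
```

```text
tcp [0.6103 0.1638 0.1689] sd [0.0001 0.0002 0.    ] yaw -3.79 t 44.8
t44.9 at [0.6105 0.1637 0.1688] yaw -3.8 tilt [-0.0002 -0.0001] -> wz -0.1 then units x 1.07 y -0.05 z 1.97 F [-0.1 -0.4 -0.6] open 0.502
```

View pics/w13.png

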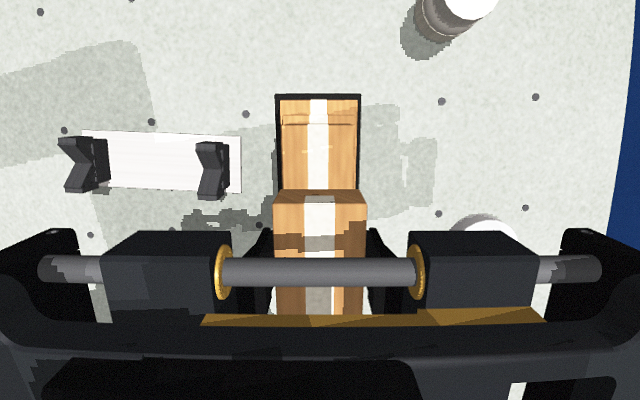

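Emit:
move_arm([
  {"hand": 20,"x": 0.5,"y": -0.05,"z": 0,"wx": 0,"wy": 0,"wz": 0},
  {"hand": 20,"x": 0.53,"y": 0,"z": 0.3,"wx": 0,"wy": 0,"wz": 0},
  {"hand": 20,"x": 0,"y": 0,"z": 0.6,"wx": 0,"wy": 0,"wz": 0},
  {"hand": 20,"x": 0,"y": 0,"z": 0.45,"wx": 0,"wy": 0,"wz": 0},
  {"hand": 20,"x": 0,"y": 0,"z": 0.3,"wx": 0,"wy": 0,"wz": 0},
  {"hand": 20,"x": 0,"y": 0,"z": 0.2,"wx": 0,"wy": 0,"wz": 0},
  {"hand": 20,"x": 0,"y": 0,"z": 0.12,"wx": 0,"wy": 0,"wz": 0},
  {"hand": 20,"x": 0,"y": 0,"z": 0,"wx": 0,"wy": 0,"wz": 0},
  {"hand": 20,"x": 0,"y": 0,"z": 0,"wx": 0,"wy": 0,"wz": 0},
  {"hand": 20,"x": 0,"y": 0,"z": 0,"wx": 0,"wy": 0,"wz": 0},
])

```text
time_s: 45.85
position: [0.6113, 0.1903, 0.1201]
tcp_rot: [[0.065, 0.998, 0.001], [0.998, -0.065, 0.0], [0.0, 0.001, -1.0]]
force: [0.0, 0.0, -1.1]
opening: 0.5
```

Run:
```python
from h import *
go(.611,.1904,.119,-3.7)
```

```text
t45.9 at [0.6113 0.1903 0.1201] yaw -3.7 tilt [0.0011 0.0002] -> wz -0.0 then units x 0.00 y -0.01 z 0.04 F [ 0.   0.  -1.1] open 0.500
```

Emit:
move_arm([
  {"hand": 20,"x": 0,"y": 0,"z": 0.04,"wx": 0,"wy": 0,"wz": 0},
  {"hand": 20,"x": 0,"y": 0,"z": 0,"wx": 0,"wy": 0,"wz": 0},
  {"hand": 70,"x": 0,"y": 0,"z": 0,"wx": 0,"wy": 0,"wz": 0},
  {"hand": 87,"x": 0,"y": 0,"z": 0,"wx": 0,"wy": 0,"wz": 0},
  {"hand": 87,"x": 0,"y": 0,"z": 0,"wx": 0,"wy": 0,"wz": 0},
  {"hand": 87,"x": 0,"y": 0,"z": 0,"wx": 0,"wy": 0,"wz": 0},
  {"hand": 87,"x": 0,"y": 0,"z": 0,"wx": 0,"wy": 0,"wz": 0},
  {"hand": 87,"x": 0,"y": 0,"z": -0.5,"wx": 0,"wy": 0,"wz": 0},
  {"hand": 87,"x": 0,"y": 0,"z": -1,"wx": 0,"wy": 0,"wz": 0},
  {"hand": 87,"x": 0,"y": 0,"z": -1,"wx": 0,"wy": 0,"wz": 0},
  {"hand": 87,"x": -0.3,"y": 0,"z": -1,"wx": 0,"wy": 0,"wz": 0},
  {"hand": 87,"x": -0.5,"y": 0,"z": -1,"wx": 0,"wy": 0,"wz": 0},
  {"hand": 87,"x": 0,"y": 0,"z": -1,"wx": 0,"wy": 0,"wz": 0},
  {"hand": 87,"x": 0,"y": 0,"z": 0,"wx": 0,"wy": 0,"wz": 0},
  {"hand": 87,"x": 0,"y": 0,"z": 0,"wx": 0,"wy": 0,"wz": 0},
  {"hand": 87,"x": 0,"y": 0,"z": 0,"wx": 0,"wy": 0,"wz": 0},
])

```text
time_s: 47.45
position: [0.6087, 0.1705, 0.2551]
tcp_rot: [[0.064, 0.998, -0.002], [0.998, -0.064, -0.0], [-0.0, -0.002, -1.0]]
force: [0.1, -0.0, -0.0]
opening: 1.0
```

Run:
```python
from h import *
c=wcap(3);r=carton(c,.142,.611,.19,.1,'pics/w14.png')
c=cap('side');P=cloud(c);cv2.imwrite('pics/s1.png',cv2.resize(c['image'][100:260,180:440,::-1],None,fx=3,fy=3))
for n in ['scene','side']:
    c=cap(n);P=cloud(c)
    m=(P[:,:,2]>.008)&(P[:,:,2]<.05)&(abs(P[:,:,0]-.55)<.2)&(abs(P[:,:,1]-.43)<.12)
    k,l,st,ce=cv2.connectedComponentsWithStats(m.astype(np.uint8))
    for i in range(1,k):
        if st[i,4]>60: v,u=np.where(l==i); print(n,ce[i],st[i,4],rect(P[l==i][:,:2]))
go(.55,.41,.2,90)
```

```text
tcp [0.6087 0.1705 0.2548] sd [0.     0.     0.0002] yaw -3.67 t 47.55
px [321. 172.] C [0.6119 0.1914] 63.9 x 44.0 ang 86.36 z 0.1430
scene [443.6637931  160.55172414] 232 (array([0.58205615, 0.42271399]), 143.0291290283203, 27.537384033203125, -1.1386947631835938)
side [248.03964758 146.95594714] 227 (array([0.54794653, 0.42295868]), 201.5123291015625, 30.54793357849121, -0.8544082641601562)
t47.8 at [0.6093 0.1705 0.2552] yaw -3.7 tilt [-0.0015 -0.0001] -> wz -93.7 then units x 2.37 y 9.58 z 2.21 F [1.  0.6 0.3] open 1.000
```

View pics/s1.png

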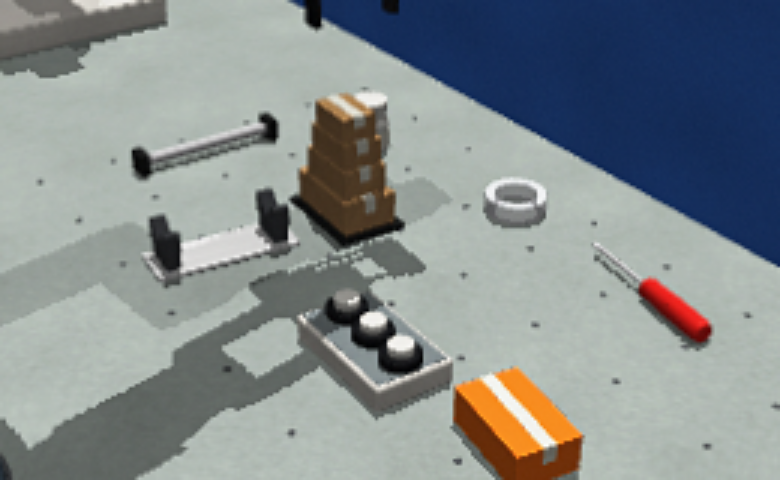

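View pics/w14.png

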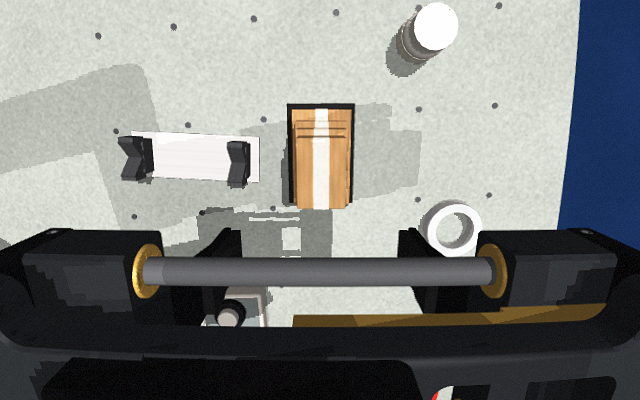

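All four cartons stand in one column (E at (0.6119, 0.1914)), and the bar lies at crop px (205,145). I'll hover over the bar with the same yaw so both caps are in view.

Emit:
move_arm([
  {"hand": 60,"x": 0.9,"y": -0.3,"z": 0,"wx": 0,"wy": 0,"wz": 0},
  {"hand": 60,"x": 0.9,"y": -0.3,"z": 0,"wx": 0,"wy": 0,"wz": 0},
  {"hand": 60,"x": 0.9,"y": -0.3,"z": 0,"wx": 0,"wy": 0,"wz": 0},
  {"hand": 60,"x": 0.9,"y": -0.3,"z": 0,"wx": 0,"wy": 0,"wz": 0},
  {"hand": 60,"x": 0.9,"y": -0.3,"z": 0,"wx": 0,"wy": 0,"wz": 0},
  {"hand": 60,"x": 0.9,"y": -0.3,"z": 0.3,"wx": 0,"wy": 0,"wz": 0},
  {"hand": 60,"x": 0.9,"y": -0.3,"z": 0.5,"wx": 0,"wy": 0,"wz": 0},
  {"hand": 60,"x": 0.9,"y": -0.3,"z": 0.5,"wx": 0,"wy": 0,"wz": 0},
  {"hand": 60,"x": 0.9,"y": -0.3,"z": 0.5,"wx": 0,"wy": 0,"wz": 0},
  {"hand": 60,"x": 0.9,"y": -0.3,"z": 0.4,"wx": 0,"wy": 0,"wz": 0},
  {"hand": 60,"x": 0,"y": 0,"z": 0,"wx": 0,"wy": 0,"wz": 0},
  {"hand": 60,"x": 0,"y": 0,"z": 0,"wx": 0,"wy": 0,"wz": 0},
  {"hand": 60,"x": 0,"y": 0,"z": 0,"wx": 0,"wy": 0,"wz": 0},
])

```text
time_s: 49.05
position: [0.5498, 0.399, 0.2014]
tcp_rot: [[0.065, 0.998, 0.001], [0.998, -0.065, -0.0], [-0.0, 0.001, -1.0]]
force: [0.8, 0.2, -0.3]
opening: 0.693
```

Run:
```python
from h import *
c=wcap(3);P=cloud(c);cv2.imwrite('pics/w15.png',c['image'][:,:,::-1])
m=(P[:,:,2]>.010)&(P[:,:,2]<.05)&(abs(P[:,:,0]-.55)<.15)&(abs(P[:,:,1]-.43)<.08)
k,l,st,ce=cv2.connectedComponentsWithStats(m.astype(np.uint8))
for i in range(1,k):
    if st[i,4]>200:
        v,u=np.where(l==i); q=P[l==i]; print(ce[i],st[i,4],rect(q[:,:2]),rect(q[q[:,2]>.026][:,:2]),np.percentile(q[:,2],95))
        mid=q[(q[:,2]>.02)&(q[:,2]<.0245)];mid=mid[np.abs(mid[:,0]-.55)<.07];print('rod',mid.mean(0),len(mid),np.polyfit(mid[:,0],mid[:,1],1))
```

```text
tcp [0.55   0.3989 0.2016] sd [0.0001 0.0001 0.0001] yaw -3.74 t 49.15
[317.01258653 154.46255507] 3178 (array([0.54974835, 0.42859225]), 199.94960021972656, 29.43479347229004, -1.0147857666015625) (array([0.54974292, 0.42828391]), 199.94960021972656, 28.817995071411133, -1.0147857666015625) 0.031028589908468834
rod [0.54994662 0.42853887 0.02245982] 1503 [-0.01803933  0.43845953]
```

View pics/w15.png

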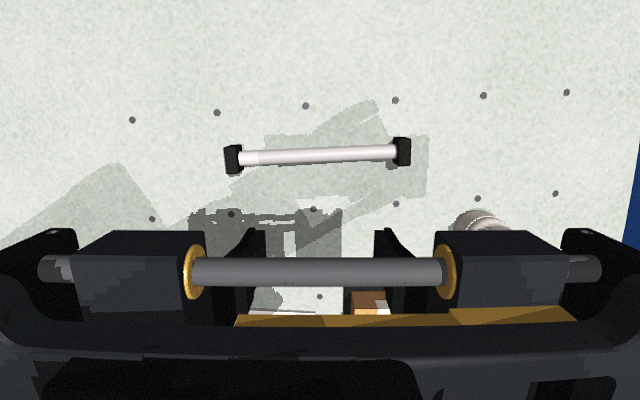

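Bar at (317,154): 200 x 30 mm, centre (0.5497, 0.4284), angle -1.0°. It has not been knocked so far.

Emit:
move_arm([
  {"hand": 60,"x": 0,"y": 0,"z": 0,"wx": 0,"wy": 0,"wz": -8.44},
  {"hand": 60,"x": 0,"y": 0,"z": 0,"wx": 0,"wy": 0,"wz": -8.44},
  {"hand": 60,"x": 0,"y": 0,"z": 0,"wx": 0,"wy": 0,"wz": -8.44},
  {"hand": 60,"x": 0,"y": 0,"z": 0,"wx": 0,"wy": 0,"wz": -8.44},
  {"hand": 60,"x": 0,"y": 0,"z": 0,"wx": 0,"wy": 0,"wz": -8.44},
  {"hand": 60,"x": 0,"y": 0,"z": 0,"wx": 0,"wy": 0,"wz": -8.44},
  {"hand": 60,"x": 0,"y": 0,"z": 0,"wx": 0,"wy": 0,"wz": -8.44},
  {"hand": 60,"x": 0,"y": 0,"z": 0,"wx": 0,"wy": 0,"wz": -8.44},
  {"hand": 60,"x": 0,"y": 0,"z": 0,"wx": 0,"wy": 0,"wz": -8.44},
  {"hand": 60,"x": 0,"y": 0,"z": 0,"wx": 0,"wy": 0,"wz": -8.44},
  {"hand": 60,"x": 0,"y": 0,"z": 0,"wx": 0,"wy": 0,"wz": -8.44},
  {"hand": 60,"x": 0,"y": 0.6,"z": 0,"wx": 0,"wy": 0,"wz": 0},
  {"hand": 60,"x": 0,"y": 0.57,"z": 0,"wx": 0,"wy": 0,"wz": 0},
  {"hand": 60,"x": 0,"y": 0,"z": 1,"wx": 0,"wy": 0,"wz": 0},
  {"hand": 60,"x": 0,"y": 0,"z": 1,"wx": 0,"wy": 0,"wz": 0},
  {"hand": 60,"x": 0,"y": 0,"z": 1,"wx": 0,"wy": 0,"wz": 0},
  {"hand": 60,"x": 0,"y": 0,"z": 0,"wx": 0,"wy": 0,"wz": 0},
  {"hand": 60,"x": 0,"y": 0,"z": 0,"wx": 0,"wy": 0,"wz": 0},
  {"hand": 60,"x": 0,"y": 0,"z": 0,"wx": 0,"wy": 0,"wz": 0},
])

```text
time_s: 51.1
position: [0.5508, 0.4301, 0.1278]
tcp_rot: [[-1.0, 0.015, 0.003], [0.015, 1.0, 0.002], [-0.003, 0.002, -1.0]]
force: [0.2, 0.2, -0.2]
opening: 0.689
```

Run:
```python
from h import *
c=wcap(3);P=cloud(c);cv2.imwrite('pics/w16.png',c['image'][:,:,::-1])
mid=P[(P[:,:,2]>.019)&(P[:,:,2]<.0255)&(abs(P[:,:,0]-.55)<.07)&(abs(P[:,:,1]-.43)<.03)]
print('rod',mid.mean(0),len(mid),np.polyfit(mid[:,0],mid[:,1],1))
go(.5497,.4284,.0035,89)
```

```text
tcp [0.5508 0.43   0.1279] sd [0.     0.0001 0.0001] yaw 89.13 t 51.2
rod [0.54036777 0.42852276 0.0223902 ] 2326 [-0.01812321  0.43831595]
t51.2 at [0.5506 0.4296 0.1278] yaw 89.1 tilt [0.0027 0.0015] -> wz 0.1 then units x 0.03 y -0.05 z 4.97 F [-0.1  0.  -0.5] open 0.693
```

View pics/w16.png

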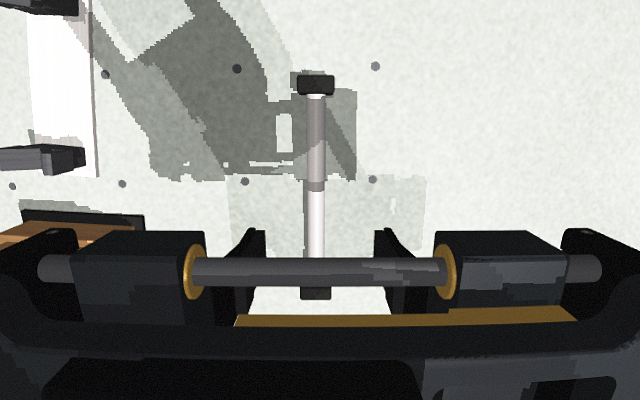

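The rod runs down the image through (318,170), centred between the fingers. Descend and grip.

Emit:
move_arm([
  {"hand": 60,"x": 0.03,"y": -0.05,"z": 1,"wx": 0,"wy": 0,"wz": 0},
  {"hand": 60,"x": 0,"y": 0,"z": 1,"wx": 0,"wy": 0,"wz": 0},
  {"hand": 60,"x": 0,"y": 0,"z": 1,"wx": 0,"wy": 0,"wz": 0},
  {"hand": 60,"x": 0,"y": 0,"z": 0.9,"wx": 0,"wy": 0,"wz": 0},
  {"hand": 60,"x": 0,"y": 0,"z": 0.6,"wx": 0,"wy": 0,"wz": 0},
  {"hand": 60,"x": 0,"y": 0,"z": 0.45,"wx": 0,"wy": 0,"wz": 0},
  {"hand": 60,"x": 0,"y": 0,"z": 0,"wx": 0,"wy": 0,"wz": 0},
  {"hand": 60,"x": 0,"y": 0,"z": 0,"wx": 0,"wy": 0,"wz": 0},
  {"hand": 5,"x": 0,"y": 0,"z": 0,"wx": 0,"wy": 0,"wz": 0},
  {"hand": 5,"x": 0,"y": 0,"z": 0,"wx": 0,"wy": 0,"wz": 0},
  {"hand": 5,"x": 0,"y": 0,"z": 0,"wx": 0,"wy": 0,"wz": 0},
  {"hand": 5,"x": 0,"y": 0,"z": 0,"wx": 0,"wy": 0,"wz": 0},
  {"hand": 5,"x": 0,"y": 0,"z": 0,"wx": 0,"wy": 0,"wz": 0},
  {"hand": 5,"x": 0,"y": 0,"z": 0,"wx": 0,"wy": 0,"wz": 0},
  {"hand": 5,"x": 0,"y": 0,"z": 0,"wx": 0,"wy": 0,"wz": 0},
])

```text
time_s: 52.75
position: [0.5488, 0.4275, 0.0023]
tcp_rot: [[-1.0, 0.015, -0.0], [0.015, 1.0, -0.001], [0.0, -0.001, -1.0]]
force: [-0.5, -0.1, 0.2]
opening: 0.171
```

Run:
```python
from h import *
go(.5497,.4284,.0035,89)
go(.4459,.1995,.10,83.04)
```

```text
t52.8 at [0.5488 0.4275 0.0023] yaw 89.2 tilt [-0.0002 -0.0005] -> wz 0.2 then units x -0.03 y 0.04 z -0.05 F [-0.5 -0.1  0.2] open 0.171
t52.8 at [0.5488 0.4275 0.0023] yaw 89.2 tilt [-0.0002 -0.0005] -> wz 6.1 then units x 2.98 y -9.55 z -3.91 F [-0.5 -0.1  0.2] open 0.171
```

Emit:
move_arm([
  {"hand": 5,"x": 0,"y": 0,"z": -0.4,"wx": 0,"wy": 0,"wz": 0},
  {"hand": 5,"x": 0,"y": 0,"z": -0.9,"wx": 0,"wy": 0,"wz": 0},
  {"hand": 5,"x": 0,"y": 0,"z": -1,"wx": 0,"wy": 0,"wz": 0},
  {"hand": 5,"x": 0,"y": 0,"z": -1,"wx": 0,"wy": 0,"wz": 0},
  {"hand": 5,"x": 0,"y": 0,"z": -0.7,"wx": 0,"wy": 0,"wz": 3.05},
  {"hand": 5,"x": 0,"y": 0,"z": 0,"wx": 0,"wy": 0,"wz": 3.05},
  {"hand": 5,"x": 0.8,"y": 0,"z": 0,"wx": 0,"wy": 0,"wz": 0},
  {"hand": 5,"x": 0.8,"y": 0,"z": 0,"wx": 0,"wy": 0,"wz": 0},
  {"hand": 5,"x": 0.8,"y": 0,"z": 0,"wx": 0,"wy": 0,"wz": 0},
  {"hand": 5,"x": 0.6,"y": 0,"z": 0,"wx": 0,"wy": 0,"wz": 0},
  {"hand": 5,"x": 0,"y": 0,"z": 0,"wx": 0,"wy": 0,"wz": 0},
  {"hand": 5,"x": 0,"y": 0,"z": 0,"wx": 0,"wy": 0,"wz": 0},
  {"hand": 5,"x": 0,"y": 0,"z": 0,"wx": 0,"wy": 0,"wz": 0},
])

```text
time_s: 54.05
position: [0.4759, 0.437, 0.1026]
tcp_rot: [[-0.993, 0.121, 0.002], [0.121, 0.993, 0.001], [-0.002, 0.001, -1.0]]
force: [1.1, -0.4, -2.6]
opening: 0.174
```

Run:
```python
from h import *
c=wcap(3);cv2.imwrite('pics/w17.png',c['image'][:,:,::-1])
go(.4459,.1995,.10,83.04)
```

```text
tcp [0.4758 0.4369 0.1025] sd [0.0001 0.0001 0.0001] yaw 83.02 t 54.15
t54.2 at [0.4755 0.4367 0.1023] yaw 83.0 tilt [0.0007 0.0004] -> wz -0.0 then units x 0.02 y -9.56 z 0.09 F [ 0.1  0.3 -2.9] open 0.170
```

View pics/w17.png

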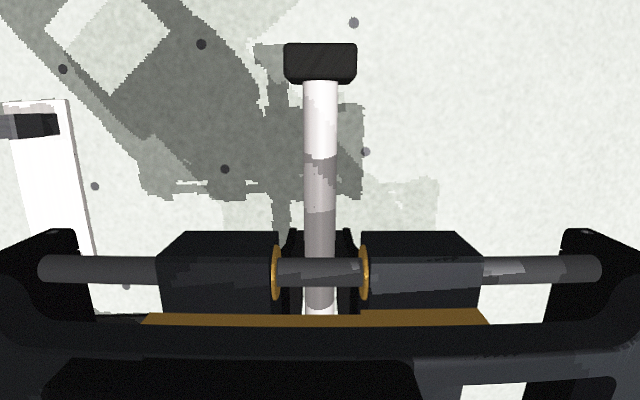

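Emit:
move_arm([
  {"hand": 5,"x": 0,"y": -0.5,"z": 0,"wx": 0,"wy": 0,"wz": 0},
  {"hand": 5,"x": 0,"y": -0.9,"z": 0,"wx": 0,"wy": 0,"wz": 0},
  {"hand": 5,"x": 0,"y": -1,"z": 0,"wx": 0,"wy": 0,"wz": 0},
  {"hand": 5,"x": 0,"y": -1,"z": 0,"wx": 0,"wy": 0,"wz": 0},
  {"hand": 5,"x": 0,"y": -1,"z": 0,"wx": 0,"wy": 0,"wz": 0},
  {"hand": 5,"x": 0,"y": -1,"z": 0,"wx": 0,"wy": 0,"wz": 0},
  {"hand": 5,"x": 0,"y": -1,"z": 0,"wx": 0,"wy": 0,"wz": 0},
  {"hand": 5,"x": 0,"y": -1,"z": 0,"wx": 0,"wy": 0,"wz": 0},
  {"hand": 5,"x": 0,"y": -0.9,"z": 0,"wx": 0,"wy": 0,"wz": 0},
  {"hand": 5,"x": 0.02,"y": -0.9,"z": 0,"wx": 0,"wy": 0,"wz": 0},
  {"hand": 5,"x": 0,"y": -0.36,"z": 0,"wx": 0,"wy": 0,"wz": 0},
  {"hand": 5,"x": 0,"y": 0,"z": 0,"wx": 0,"wy": 0,"wz": 0},
  {"hand": 5,"x": 0,"y": 0,"z": 0,"wx": 0,"wy": 0,"wz": 0},
  {"hand": 5,"x": 0,"y": 0,"z": 0,"wx": 0,"wy": 0,"wz": 0},
])

```text
time_s: 55.6
position: [0.4456, 0.2004, 0.1024]
tcp_rot: [[-0.993, 0.12, 0.001], [0.12, 0.993, 0.0], [-0.001, 0.001, -1.0]]
force: [-0.6, 0.0, -2.3]
opening: 0.173
```

Run:
```python
from h import *
c=wcap(4);cv2.imwrite('pics/w18.png',c['image'][:,:,::-1]);P=cloud(c)
go(.4459,.1995,.0323,83.04)
T=np.linalg.inv(c['tcp']);Q=P@T[:3,:3].T+T[:3,3]
m=(Q[:,:,0]>.03)&(Q[:,:,0]<.084)&(abs(Q[:,:,1])<.012)&(abs(Q[:,:,2]+.015)<.02)
q=Q[m];print(len(q),np.round(q.mean(0),4));
for a in np.arange(.03,.084,.01):
    s=q[(q[:,0]>a)&(q[:,0]<a+.01)]
    if len(s)>10: print('x%.3f'%a,'ymid %.4f'%((s[:,1].min()+s[:,1].max())/2),'ztop %.4f'%np.percentile(s[:,2],3))
m=(Q[:,:,0]>.084)&(Q[:,:,0]<.13)&(abs(Q[:,:,1])<.02)&(Q[:,:,2]<.0)
q=Q[m];print('cap x',np.percentile(q[:,0],[2,98]),'y',np.percentile(q[:,1],[2,98]))
# cradle features
m=(abs(P[:,:,2]-.054)<.004)&(abs(P[:,:,0]-.44)<.15)&(abs(P[:,:,1]-.2)<.06)
k,l,st,ce=cv2.connectedComponentsWithStats(m.astype(np.uint8))
for i in range(1,k):
  if st[i,4]>30: v,u=np.where(l==i);print(ce[i],st[i,4],rect(toplane(c,np.c_[u,v],.054)[:,:2]))
```

```text
tcp [0.4453 0.2004 0.1024] sd [0.0002 0.     0.    ] yaw 83.12 t 55.75
t55.8 at [0.4451 0.2003 0.1023] yaw 83.1 tilt [0.0002 0.0001] -> wz 0.1 then units x -0.04 y -0.03 z 2.80 F [-0.3 -0.2 -3.1] open 0.171
4109 [ 0.0581  0.0016 -0.02  ]
x0.030 ymid 0.0017 ztop -0.0222
x0.040 ymid 0.0015 ztop -0.0222
x0.050 ymid 0.0016 ztop -0.0222
x0.060 ymid 0.0018 ztop -0.0222
x0.070 ymid 0.0017 ztop -0.0223
x0.080 ymid 0.0017 ztop -0.0223
cap x [0.08452731 0.09783812] y [-0.01271328  0.01554925]
[285.48329621 123.24944321] 449 (array([0.37910425, 0.18795782]), 17.316312789916992, 11.690600395202637, -7.098777770996094)
[348.3995585  123.37969095] 453 (array([0.38394345, 0.2280338 ]), 17.318870544433594, 11.675700187683105, -6.726829528808594)
```

View pics/w18.png

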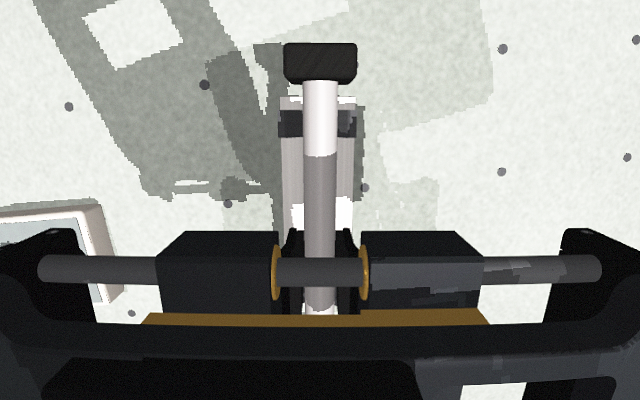

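The bar is held level (rod at (320,150)) and lined up over the far block at (317,123). Lower it.

Emit:
move_arm([
  {"hand": 5,"x": -0.02,"y": -0.04,"z": 0.5,"wx": 0,"wy": 0,"wz": 0.1},
  {"hand": 5,"x": 0,"y": 0,"z": 0.7,"wx": 0,"wy": 0,"wz": 0},
  {"hand": 5,"x": 0,"y": 0,"z": 0.6,"wx": 0,"wy": 0,"wz": 0},
  {"hand": 5,"x": 0,"y": 0,"z": 0.4,"wx": 0,"wy": 0,"wz": 0},
  {"hand": 5,"x": 0,"y": 0,"z": 0.3,"wx": 0,"wy": 0,"wz": 0},
  {"hand": 5,"x": 0,"y": 0,"z": 0.2,"wx": 0,"wy": 0,"wz": 0},
  {"hand": 5,"x": 0,"y": 0,"z": 0,"wx": 0,"wy": 0,"wz": 0},
  {"hand": 5,"x": 0,"y": 0,"z": 0,"wx": 0,"wy": 0,"wz": 0},
  {"hand": 5,"x": 0,"y": 0,"z": 0,"wx": 0,"wy": 0,"wz": 0},
])

```text
time_s: 56.7
position: [0.4458, 0.1987, 0.0353]
tcp_rot: [[-0.992, 0.123, 0.001], [0.123, 0.992, 0.0], [-0.001, 0.0, -1.0]]
force: [0.1, 0.6, -2.6]
opening: 0.173
```

Run:
```python
from h import *
go(.4459,.1995,.0323,83.04)
```

```text
t56.7 at [0.4458 0.1987 0.0353] yaw 83.0 tilt [0.0011 0.0002] -> wz -0.1 then units x 0.00 y 0.03 z 0.12 F [ 0.1  0.6 -2.6] open 0.173
```

Emit:
move_arm([
  {"hand": 5,"x": 0,"y": 0.01,"z": 0.05,"wx": 0,"wy": 0,"wz": 0},
  {"hand": 5,"x": 0,"y": 0,"z": 0.04,"wx": 0,"wy": 0,"wz": 0},
  {"hand": 5,"x": 0,"y": 0,"z": 0,"wx": 0,"wy": 0,"wz": 0},
  {"hand": 5,"x": 0,"y": 0,"z": 0,"wx": 0,"wy": 0,"wz": 0},
])

```text
time_s: 57.1
position: [0.4457, 0.1989, 0.0327]
tcp_rot: [[-0.992, 0.122, 0.001], [0.122, 0.992, 0.0], [-0.001, 0.0, -1.0]]
force: [0.5, -0.7, -0.8]
opening: 0.175
```

Weight is off the gripper (force z -0.8 N), so the bar is seated. Release and look.

Emit:
move_arm([
  {"hand": 20,"x": 0,"y": 0,"z": 0,"wx": 0,"wy": 0,"wz": 0},
  {"hand": 30,"x": 0,"y": 0,"z": 0,"wx": 0,"wy": 0,"wz": 0},
  {"hand": 50,"x": 0,"y": 0,"z": 0,"wx": 0,"wy": 0,"wz": 0},
  {"hand": 50,"x": 0,"y": 0,"z": 0,"wx": 0,"wy": 0,"wz": 0},
  {"hand": 50,"x": 0,"y": 0,"z": 0,"wx": 0,"wy": 0,"wz": 0},
  {"hand": 50,"x": 0,"y": 0,"z": -0.5,"wx": 0,"wy": 0,"wz": 0},
  {"hand": 50,"x": 0,"y": 0,"z": -1,"wx": 0,"wy": 0,"wz": 0},
  {"hand": 50,"x": 0,"y": 0,"z": -1,"wx": 0,"wy": 0,"wz": 0},
  {"hand": 50,"x": 0,"y": 0,"z": -1,"wx": 0,"wy": 0,"wz": 0},
  {"hand": 50,"x": 0,"y": 0,"z": -1,"wx": 0,"wy": 0,"wz": 0},
  {"hand": 50,"x": 0,"y": 0,"z": -1,"wx": 0,"wy": 0,"wz": 0},
  {"hand": 50,"x": 0,"y": 0,"z": -1,"wx": 0,"wy": 0,"wz": 0},
  {"hand": 50,"x": 0,"y": 0,"z": -0.5,"wx": 0,"wy": 0,"wz": 0},
  {"hand": 50,"x": 0,"y": 0,"z": 0,"wx": 0,"wy": 0,"wz": 0},
  {"hand": 50,"x": 0,"y": 0,"z": 0,"wx": 0,"wy": 0,"wz": 0},
  {"hand": 50,"x": 0,"y": 0,"z": 0,"wx": 0,"wy": 0,"wz": 0},
])

```text
time_s: 58.7
position: [0.4446, 0.1987, 0.2069]
tcp_rot: [[-0.992, 0.123, -0.002], [0.123, 0.992, -0.0], [0.002, -0.001, -1.0]]
force: [-0.6, -0.0, -0.3]
opening: 0.576
```

Run:
```python
from h import *
c=wcap(3);cv2.imwrite('pics/w19.png',c['image'][:,:,::-1]);P=cloud(c)
c2=cap('side');cv2.imwrite('pics/s2.png',cv2.resize(c2['image'][100:260,180:440,::-1],None,fx=3,fy=3))
a=np.radians(-6.96);X=np.array([np.cos(a),np.sin(a)]);Y=np.array([-np.sin(a),np.cos(a)])
for n,cc in(('wrist',c),('side',c2),('scene',cap('scene'))):
    P=cloud(cc);D=P[:,:,:2]-[.4459,.1995];lx=D@X;ly=D@Y
    for lo,hi in((-.12,-.075),(-.05,-.02),(-.02,.02),(.02,.05),(.075,.12)):
        m=(lx>lo)&(lx<hi)&(abs(ly)<.02)&(P[:,:,2]>.035)&(P[:,:,2]<.075)
        if m.sum()>8: print(n,lo,m.sum(),'x',np.round(np.percentile(lx[m],[2,98]),4),'y',np.round(np.percentile(ly[m],[2,98]),4),'ztop %.4f'%np.percentile(P[:,:,2][m],97))
go(.4666,-.0211,.1,-3)
```

```text
tcp [0.4446 0.1987 0.2067] sd [0.0001 0.     0.0001] yaw 82.95 t 58.8
wrist -0.12 678 x [-0.0984 -0.0758] y [-0.0134  0.0145] ztop 0.0624
wrist -0.05 476 x [-0.0497 -0.0209] y [-0.007   0.0082] ztop 0.0550
wrist -0.02 584 x [-0.0194  0.0192] y [-0.0071  0.0085] ztop 0.0548
wrist 0.02 401 x [0.0205 0.0495] y [-0.0064  0.0086] ztop 0.0548
wrist 0.075 57 x [0.0753 0.0866] y [-0.008   0.0089] ztop 0.0546
side -0.12 72 x [-0.1006 -0.076 ] y [-0.0196  0.0125] ztop 0.0608
side -0.05 41 x [-0.0492 -0.0216] y [-0.0091  0.0034] ztop 0.0538
side -0.02 53 x [-0.0186  0.0182] y [-0.0112  0.0047] ztop 0.0540
side 0.02 43 x [0.0205 0.0487] y [-0.0121  0.001 ] ztop 0.0534
side 0.075 59 x [0.0768 0.0972] y [-0.0171  0.0132] ztop 0.0608
scene -0.12 71 x [-0.0968 -0.0763] y [-0.017   0.0131] ztop 0.0614
scene -0.05 38 x [-0.0493 -0.0208] y [-0.0097  0.0048] ztop 0.0540
scene -0.02 48 x [-0.0183  0.0186] y [-0.009   0.0043] ztop 0.0533
scene 0.02 41 x [0.0203 0.0479] y [-0.0097  0.0047] ztop 0.0531
scene 0.075 99 x [0.0752 0.1051] y [-0.0171  0.0172] ztop 0.0603
t59.0 at [0.4451 0.1988 0.2069] yaw 83.0 tilt [-0.0015 -0.0003] -> wz 86.0 then units x -8.74 y 1.32 z 4.27 F [0.3 0.8 0.2] open 0.574
```

View pics/w19.png

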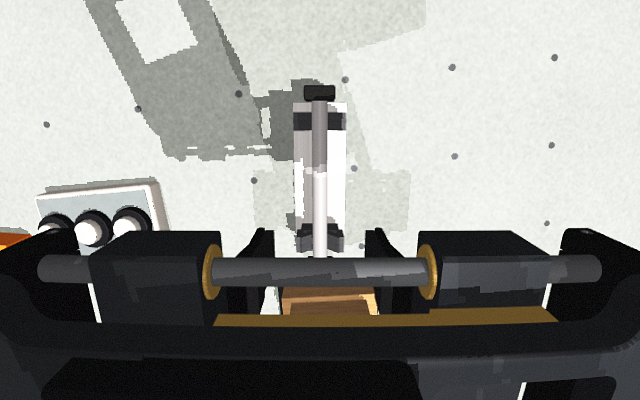

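View pics/s2.png

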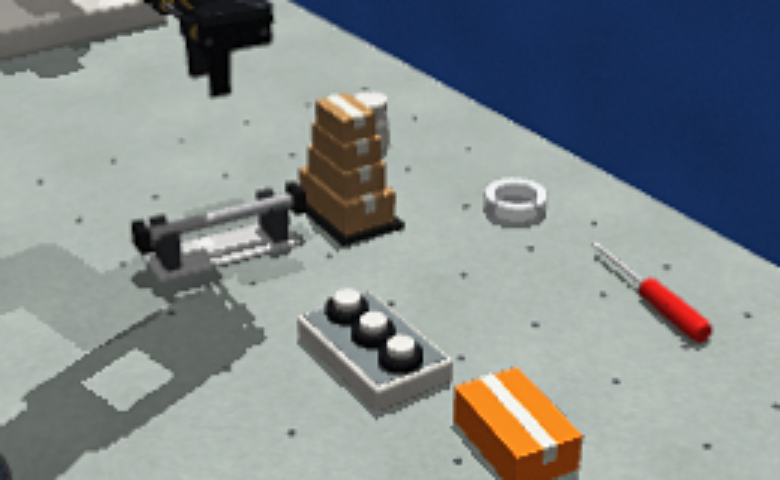

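The bar sits in both notches and level: rod top 53–55 mm in all three views, and caps outside the blocks in crop (150,235) and (297,195). Now the panel: shut the fingers and hover over the keys.

Emit:
move_arm([
  {"hand": 0,"x": -0.26,"y": -0.95,"z": 0,"wx": 0,"wy": 0,"wz": 0},
  {"hand": 0,"x": -0.26,"y": -0.95,"z": 0,"wx": 0,"wy": 0,"wz": 0},
  {"hand": 0,"x": -0.26,"y": -0.95,"z": 0,"wx": 0,"wy": 0,"wz": 0},
  {"hand": 0,"x": -0.26,"y": -0.95,"z": 0,"wx": 0,"wy": 0,"wz": 0},
  {"hand": 0,"x": -0.26,"y": -0.95,"z": 0,"wx": 0,"wy": 0,"wz": 0},
  {"hand": 0,"x": -0.26,"y": -0.95,"z": 0,"wx": 0,"wy": 0,"wz": 0},
  {"hand": 0,"x": -0.26,"y": -0.95,"z": 0,"wx": 0,"wy": 0,"wz": 0},
  {"hand": 0,"x": -0.26,"y": -0.95,"z": 0,"wx": 0,"wy": 0,"wz": 0},
  {"hand": 0,"x": -0.26,"y": -0.95,"z": 0,"wx": 0,"wy": 0,"wz": 0},
  {"hand": 0,"x": -0.26,"y": -0.95,"z": 0,"wx": 0,"wy": 0,"wz": 0},
  {"hand": 0,"x": -0.26,"y": -0.95,"z": 0,"wx": 0,"wy": 0,"wz": 0},
  {"hand": 0,"x": 0,"y": 0,"z": 0,"wx": 0,"wy": 0,"wz": 0},
  {"hand": 0,"x": 0,"y": 0,"z": 0,"wx": 0,"wy": 0,"wz": 0},
  {"hand": 0,"x": 0,"y": 0,"z": 0,"wx": 0,"wy": 0,"wz": 0},
])

```text
time_s: 60.35
position: [0.4837, -0.0683, 0.2072]
tcp_rot: [[-0.993, 0.122, -0.001], [0.122, 0.993, 0.001], [0.001, 0.001, -1.0]]
force: [0.0, -0.8, 0.4]
opening: 0.005
```

Run:
```python
from h import *
c=wcap(3);cv2.imwrite('pics/w20.png',c['image'][:,:,::-1]);P=cloud(c)
g=(P[:,:,2]>.0465)&(P[:,:,2]<.058)&(abs(P[:,:,0]-.466)<.08)&(abs(P[:,:,1]+.07)<.1)
k,l,st,ce=cv2.connectedComponentsWithStats(g.astype(np.uint8))
for i in range(1,k):
  if st[i,4]>80: v,u=np.where(l==i);q=toplane(c,np.c_[u,v],.05);(a,b),r=cv2.minEnclosingCircle((q[:,:2]*1000).astype(np.float32));print(ce[i],st[i,4],'C',a,b,'r',r,'mean',q[:,:2].mean(0),'z',np.median(P[l==i][:,2]))
go(.4666,-.0211,.07,83)
```

```text
tcp [ 0.4838 -0.0682  0.2073] sd [0.0001 0.0001 0.0001] yaw 83.01 t 60.45
[361.8057041  163.98217469] 561 C 468.34954833984375 -20.841594696044922 r 13.87100887298584 mean [ 0.46844153 -0.02092104] z 0.05029604113586589
[315.47920434 168.06871609] 553 C 466.9666748046875 -68.32682037353516 r 13.697477340698242 mean [ 0.46690031 -0.06847443] z 0.050377567000671974
[269.29562044 172.1350365 ] 548 C 465.2772216796875 -116.27236938476562 r 13.914613723754883 mean [ 0.46525585 -0.11619319] z 0.05038565495584865
t60.5 at [ 0.484  -0.0682  0.2075] yaw 83.0 tilt [-0.0005  0.0003] -> wz 0.0 then units x 0.92 y 1.79 z 5.50 F [-1.  -0.2  0.8] open 0.008
```

View pics/w20.png

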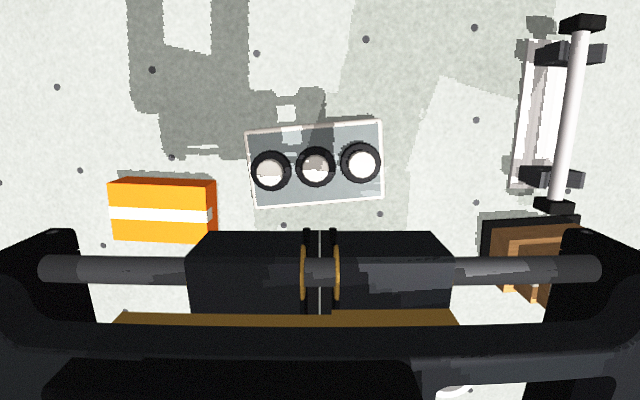

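Keys are at px (362,164) for key_1, nearest the pad; (315,168) for key_2; and (269,172) for key_3. They are 48 mm apart with tops at 50 mm. Move over key_1.

Emit:
move_arm([
  {"hand": 0,"x": 0.42,"y": 0.9,"z": 0.5,"wx": 0,"wy": 0,"wz": 0},
  {"hand": 0,"x": 0.43,"y": 0.9,"z": 1,"wx": 0,"wy": 0,"wz": 0},
  {"hand": 0,"x": 0,"y": 0,"z": 1,"wx": 0,"wy": 0,"wz": 0},
  {"hand": 0,"x": 0,"y": 0,"z": 1,"wx": 0,"wy": 0,"wz": 0},
  {"hand": 0,"x": 0,"y": 0,"z": 1,"wx": 0,"wy": 0,"wz": 0},
  {"hand": 0,"x": 0,"y": 0,"z": 0.7,"wx": 0,"wy": 0,"wz": 0},
  {"hand": 0,"x": 0,"y": 0,"z": 0.4,"wx": 0,"wy": 0,"wz": 0},
  {"hand": 0,"x": 0,"y": 0,"z": 0,"wx": 0,"wy": 0,"wz": 0},
  {"hand": 0,"x": 0,"y": 0,"z": 0,"wx": 0,"wy": 0,"wz": 0},
  {"hand": 0,"x": 0,"y": 0,"z": 0,"wx": 0,"wy": 0,"wz": 0},
])

```text
time_s: 61.5
position: [0.4695, -0.022, 0.0684]
tcp_rot: [[-0.992, 0.122, 0.002], [0.122, 0.992, -0.001], [-0.002, -0.0, -1.0]]
force: [-0.7, -1.1, 0.2]
opening: 0.006
```

Run:
```python
from h import *
go(.4684,-.0209,.044,83)
```

```text
t61.5 at [ 0.4695 -0.022   0.0684] yaw 83.0 tilt [ 0.0019 -0.0006] -> wz -0.0 then units x 0.05 y 0.04 z 0.98 F [-0.7 -1.1  0.2] open 0.006
```

Emit:
move_arm([
  {"hand": 0,"x": 0.04,"y": 0.04,"z": 0.3,"wx": 0,"wy": 0,"wz": 0},
  {"hand": 0,"x": 0,"y": 0,"z": 0.3,"wx": 0,"wy": 0,"wz": 0},
  {"hand": 0,"x": 0,"y": 0,"z": 0.25,"wx": 0,"wy": 0,"wz": 0},
  {"hand": 0,"x": 0,"y": 0,"z": 0.15,"wx": 0,"wy": 0,"wz": 0},
  {"hand": 0,"x": 0,"y": 0,"z": 0,"wx": 0,"wy": 0,"wz": 0},
  {"hand": 0,"x": 0,"y": 0,"z": 0,"wx": 0,"wy": 0,"wz": 0},
  {"hand": 0,"x": 0,"y": 0,"z": 0,"wx": 0,"wy": 0,"wz": 0},
])

```text
time_s: 62.2
position: [0.4681, -0.0208, 0.0441]
tcp_rot: [[-0.992, 0.123, 0.001], [0.123, 0.992, -0.0], [-0.001, -0.0, -1.0]]
force: [-2.9, 0.9, 20.1]
opening: 0.005
```

20 N at z = 44 mm means key_1 is bottomed out. Release it and move over key_2.

Emit:
move_arm([
  {"hand": 0,"x": 0,"y": 0,"z": -0.5,"wx": 0,"wy": 0,"wz": 0},
  {"hand": 0,"x": 0,"y": 0,"z": -0.6,"wx": 0,"wy": 0,"wz": 0},
  {"hand": 0,"x": -0.08,"y": -0.95,"z": 0,"wx": 0,"wy": 0,"wz": 0},
  {"hand": 0,"x": -0.09,"y": -0.95,"z": 0,"wx": 0,"wy": 0,"wz": 0},
  {"hand": 0,"x": 0,"y": 0,"z": 0,"wx": 0,"wy": 0,"wz": 0},
  {"hand": 0,"x": 0,"y": 0,"z": 0,"wx": 0,"wy": 0,"wz": 0},
  {"hand": 0,"x": 0,"y": 0,"z": 0,"wx": 0,"wy": 0,"wz": 0},
])

```text
time_s: 62.9
position: [0.4657, -0.0677, 0.0697]
tcp_rot: [[-0.992, 0.122, -0.001], [0.122, 0.992, 0.001], [0.001, 0.001, -1.0]]
force: [-0.3, -0.1, -0.1]
opening: 0.005
```

Run:
```python
from h import *
go(.4669,-.0684,.044,83)
```

```text
t62.9 at [ 0.4657 -0.0677  0.0697] yaw 83.0 tilt [-0.0014  0.0007] -> wz -0.0 then units x -0.05 y -0.02 z 1.03 F [-0.3 -0.1 -0.1] open 0.005
```

Emit:
move_arm([
  {"hand": 0,"x": -0.04,"y": -0.02,"z": 0.3,"wx": 0,"wy": 0,"wz": 0},
  {"hand": 0,"x": 0,"y": 0,"z": 0.35,"wx": 0,"wy": 0,"wz": 0},
  {"hand": 0,"x": 0,"y": 0,"z": 0.25,"wx": 0,"wy": 0,"wz": 0},
  {"hand": 0,"x": 0,"y": 0,"z": 0.15,"wx": 0,"wy": 0,"wz": 0},
  {"hand": 0,"x": 0,"y": 0,"z": 0,"wx": 0,"wy": 0,"wz": 0},
  {"hand": 0,"x": 0,"y": 0,"z": 0,"wx": 0,"wy": 0,"wz": 0},
  {"hand": 0,"x": 0,"y": 0,"z": 0,"wx": 0,"wy": 0,"wz": 0},
])

```text
time_s: 63.6
position: [0.4672, -0.0686, 0.0443]
tcp_rot: [[-0.992, 0.123, 0.0], [0.123, 0.992, 0.0], [-0.0, 0.0, -1.0]]
force: [-0.4, 2.1, 10.0]
opening: 0.004
```

Emit:
move_arm([
  {"hand": 0,"x": 0,"y": 0,"z": 0.04,"wx": 0,"wy": 0,"wz": 0},
  {"hand": 0,"x": 0,"y": 0,"z": 0,"wx": 0,"wy": 0,"wz": 0},
  {"hand": 0,"x": 0,"y": 0,"z": 0,"wx": 0,"wy": 0,"wz": 0},
])

```text
time_s: 63.9
position: [0.4672, -0.0686, 0.0441]
tcp_rot: [[-0.992, 0.123, 0.001], [0.123, 0.992, 0.0], [-0.001, 0.0, -1.0]]
force: [-2.0, 1.9, 18.1]
opening: 0.002
```

Emit:
move_arm([
  {"hand": 0,"x": 0,"y": 0,"z": -0.5,"wx": 0,"wy": 0,"wz": 0},
  {"hand": 0,"x": 0,"y": 0,"z": -0.6,"wx": 0,"wy": 0,"wz": 0},
  {"hand": 0,"x": -0.08,"y": -0.95,"z": 0,"wx": 0,"wy": 0,"wz": 0},
  {"hand": 0,"x": -0.09,"y": -0.95,"z": 0,"wx": 0,"wy": 0,"wz": 0},
  {"hand": 0,"x": 0,"y": 0,"z": 0,"wx": 0,"wy": 0,"wz": 0},
  {"hand": 0,"x": 0,"y": 0,"z": 0,"wx": 0,"wy": 0,"wz": 0},
  {"hand": 0,"x": 0,"y": 0,"z": 0,"wx": 0,"wy": 0,"wz": 0},
])

```text
time_s: 64.6
position: [0.4649, -0.1158, 0.0699]
tcp_rot: [[-0.992, 0.122, -0.002], [0.122, 0.992, 0.001], [0.002, 0.001, -1.0]]
force: [-0.5, 0.2, 0.6]
opening: 0.006
```

Run:
```python
from h import *
go(.4653,-.1162,.044,83)
```

```text
t64.6 at [ 0.4649 -0.1158  0.0699] yaw 83.0 tilt [-0.0016  0.001 ] -> wz -0.0 then units x -0.02 y -0.01 z 1.04 F [-0.5  0.2  0.6] open 0.006
```

Emit:
move_arm([
  {"hand": 0,"x": -0.02,"y": -0.01,"z": 0.3,"wx": 0,"wy": 0,"wz": 0},
  {"hand": 0,"x": 0,"y": 0,"z": 0.35,"wx": 0,"wy": 0,"wz": 0},
  {"hand": 0,"x": 0,"y": 0,"z": 0.25,"wx": 0,"wy": 0,"wz": 0},
  {"hand": 0,"x": 0,"y": 0,"z": 0.19,"wx": 0,"wy": 0,"wz": 0},
  {"hand": 0,"x": 0,"y": 0,"z": 0,"wx": 0,"wy": 0,"wz": 0},
  {"hand": 0,"x": 0,"y": 0,"z": 0,"wx": 0,"wy": 0,"wz": 0},
  {"hand": 0,"x": 0,"y": 0,"z": 0,"wx": 0,"wy": 0,"wz": 0},
])

```text
time_s: 65.3
position: [0.4659, -0.1164, 0.0442]
tcp_rot: [[-0.992, 0.123, 0.0], [0.123, 0.992, 0.0], [0.0, 0.0, -1.0]]
force: [-1.2, 3.8, 16.9]
opening: 0.002
```

Emit:
move_arm([
  {"hand": 0,"x": 0,"y": 0,"z": -0.5,"wx": 0,"wy": 0,"wz": 0},
  {"hand": 0,"x": 0,"y": 0,"z": -1,"wx": 0,"wy": 0,"wz": 0},
  {"hand": 0,"x": 0,"y": 0,"z": -1,"wx": 0,"wy": 0,"wz": 0},
  {"hand": 0,"x": 0,"y": 0,"z": -1,"wx": 0,"wy": 0,"wz": 0},
  {"hand": 0,"x": -0.4,"y": 1,"z": -1,"wx": 0,"wy": 0,"wz": 0},
  {"hand": 0,"x": -0.4,"y": 1,"z": -1,"wx": 0,"wy": 0,"wz": 0},
  {"hand": 0,"x": 0,"y": 0,"z": -1,"wx": 0,"wy": 0,"wz": 0},
  {"hand": 0,"x": 0,"y": 0,"z": 0,"wx": 0,"wy": 0,"wz": 0},
  {"hand": 0,"x": 0,"y": 0,"z": 0,"wx": 0,"wy": 0,"wz": 0},
  {"hand": 0,"x": 0,"y": 0,"z": 0,"wx": 0,"wy": 0,"wz": 0},
])

```text
time_s: 66.3
position: [0.4909, -0.0698, 0.2041]
tcp_rot: [[-0.992, 0.123, -0.003], [0.123, 0.992, 0.001], [0.003, 0.001, -1.0]]
force: [-0.9, 0.0, 0.1]
opening: 0.004
```

Run:
```python
from h import *
c2=cap('side');cv2.imwrite('pics/s3.png',cv2.resize(c2['image'][100:260,180:440,::-1],None,fx=3,fy=3))
c=wcap(3);cv2.imwrite('pics/w21.png',c['image'][:,:,::-1])
for n,cc in(('wrist',c),('side',c2),('scene',cap('scene'))):
    P=cloud(cc)
    m=(abs(P[:,:,2]-.05)<.0035)&(abs(P[:,:,0]-.466)<.03)&(abs(P[:,:,1]+.068)<.07)
    k,l,st,ce=cv2.connectedComponentsWithStats(m.astype(np.uint8))
    print(n,'keys',[(np.round(ce[i]).tolist(),round(float(np.median(P[l==i][:,2])),4)) for i in range(1,k) if st[i,4]>20])
    a=np.radians(-6.96);X=np.array([np.cos(a),np.sin(a)]);Y=np.array([-np.sin(a),np.cos(a)])
    D=P[:,:,:2]-[.4459,.1995];lx=D@X;ly=D@Y
    for lo,hi in((-.05,-.02),(.02,.05)):
        m=(lx>lo)&(lx<hi)&(abs(ly)<.02)&(P[:,:,2]>.035)&(P[:,:,2]<.075)
        if m.sum()>8: print(n,lo,'y',np.round(np.percentile(ly[m],[2,98]),4),'ztop %.4f'%np.percentile(P[:,:,2][m],97))
    try: carton(cc,.142,.611,.19,.07)
    except Exception as e: print('no E',n)
```

```text
tcp [ 0.491  -0.0699  0.2041] sd [0.0001 0.0001 0.0001] yaw 82.92 t 66.45
wrist keys [([363.0, 157.0], 0.0503), ([316.0, 162.0], 0.0504), ([269.0, 166.0], 0.0504)]
wrist -0.05 y [-0.0083  0.0053] ztop 0.0549
wrist 0.02 y [-0.008   0.0048] ztop 0.0549
no E wrist
side keys [([295.0, 198.0], 0.0489), ([304.0, 206.0], 0.0488), ([313.0, 214.0], 0.0487)]
side -0.05 y [-0.0113  0.002 ] ztop 0.0532
side 0.02 y [-0.0111  0.002 ] ztop 0.0537
px [293. 136.] C [0.5991 0.1852] 75.0 x 40.5 ang 83.09 z 0.1408
scene keys [([307.0, 187.0], 0.0491), ([294.0, 194.0], 0.0496), ([279.0, 200.0], 0.0495)]
scene -0.05 y [-0.0096  0.0049] ztop 0.0532
scene 0.02 y [-0.0103  0.0053] ztop 0.0541
px [396. 171.] C [0.6143 0.1847] 67.7 x 45.7 ang 88.67 z 0.1402
```

View pics/s3.png

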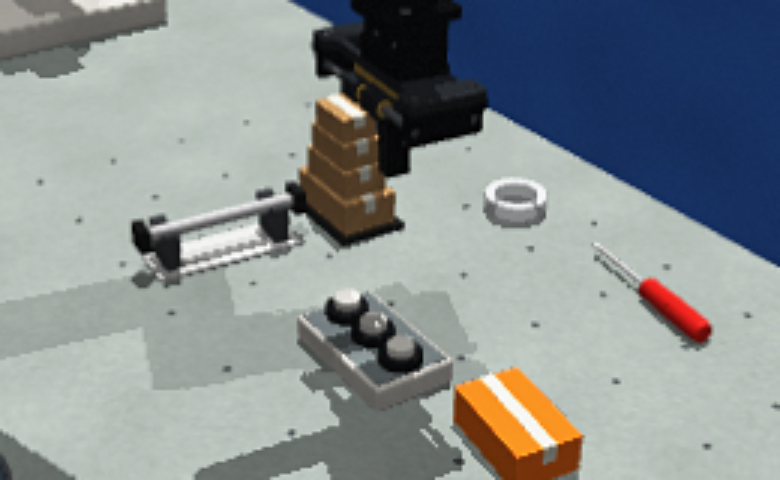

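In the crop the column stands at (345,165), the bar lies in both blocks at (215,215), and all three keys are up at (347,303), (372,325) and (400,350). The arm is clear above the panel. Handing in.

```bash
python3 -c "
from rig import order
print(order.hand_in())"
```

```text
the job is handed in; nothing more can be done
None
```

The job is done and handed in at about 66 s of the 210 s allowed; no verdict was reported.

- **Column:** Four cartons were on the bench: A, C, D and E (B was absent). I stacked them on the pad in that order. By the wrist camera, measured after each placing, all four centres are within about 2.5 mm of the pad's centre. Their long sides are within 0.2° of the pad's.
- **Bar:** It lies in both V-blocks. The rod top read level at 53–55 mm in all three views (53 mm expected), so it is level.
- **Keys:** I pressed them in order from the one nearest the pad. Each bottomed out at z ≈ 44 mm with 17–20 N, and all were back up at 49–50 mm afterwards.
- **Other objects:** I did not touch the tape roll, screwdriver, jar or the orange and green look-alikes. The bar was not knocked and the grip did not visibly slacken.

**Disagreements between views:** The fixed cameras placed the pad and cartons up to about 1 cm away from where the wrist camera did. I relied on the wrist camera, which gave the same pad position to within 1 mm from two yaws. In the final check the column's top carton was out of the wrist camera's view, so only the fixed cameras confirmed it: within about 1 mm of the pad's centre from the scene camera and about 6 mm from the side camera.

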